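Stand the two tipped bottles back up in the bottle lane

ROBOT

A 7-joint arm with a two-finger parallel gripper is mounted at the origin on a cart in front of the work surface, level with it; the furniture and walls round the work are solid. World frame = base frame: x ahead of the robot, y to its left, z up, the work surface at z = 0. Lengths are in mm, angles in rad, forces in N, time in s.
With the tool pointing down it reaches from about 425 to 875 mm from the base axis. Payload 8.4 kg.
Tool frame: the origin (TCP) lies at the very end of the fingers, on their centre line; the grasp point (between the pads) lies 19 mm behind it; z points along the fingers, y is the line along which they close (so a half turn about z gives the same grasp; the last joint's range is limited). The gripper opens to 85 mm and grips with 20 to 120 N. Pads are 22 mm wide; open, the fingers measure 114 mm over their backs; the gripper's body (76 mm by 85 mm) begins 54 mm behind the grasp point. The pads swing forward as they close: fully open they stand 13 mm farther back than shut.
Start: joints at [-1.352, 0.333, 0.04, 1.465, -0.013, 1.343, -0.059], TCP at [203.111, 617.422, 231.308] pointing down, gripper open.
Joint ranges: [-2.58, 2.58], [-0.38, 2.09], [-1.3, 1.39], [0.25, 2.4], [-1.5, 4.64], [0.08, 2.09], [-2.65, 2.65]. Speed limits (rad/s): [2.22, 2.22, 2.79, 2.79, 3.14, 3.14, 3.14].

INTERFACE

Orientations are given as a unit quaternion [w, x, y, z].
In Python, from station import monitor, vision, finish_job gives the robot as it stands. The module is installed in compiled form; this text tells all that it offers.
- The arm moves only by the tool move_arm, never from a script. Its argument "series" is a list of rows, each a list of 7 numbers: the shift along the tool's x, y, z in m, then the turn, a rotation vector about the tool's x, y, z in degrees, then the opening, from 0 (shut) to 1 (fully open). In form: [[x, y, z, wx, wy, wz, grip], ...]. A call has 1 to 8 rows; each row is the pose to reach, as a shift and turn from the pose commanded when the call began, along the tool's axes at that moment; what a row does not reach only later rows make up. A row lasts 1/10 s, in which the tool goes at most 50 mm and 8.59 degrees, less where a joint would pass 70% of its speed; a pose out of reach is approached as far as the arm can. A call with a gripper value outside its range is refused whole. The fingers move at their own pace and stop on an object; "newtons" is the grip in N (left out, the last holds). Time passes only in rows, so rows that repeat a pose let the fingers close. It gives the time, the measured TCP pose, the force, the opening and the grip force at its end, in the units of the state.
- monitor.read_state(): the state, without advancing time (a new reading comes with each control period).
- vision.grab_frame(name): name is "scene" or "side" or "wrist"; returns a dict with "img" (420x560x3 uint8, blue, green, red), "range_z" (420x560 float32, mm along the optical axis (not along the pixel's ray), 0 where there is no reading), "fx", "fy", "cx", "cy" (pixels), "xyz" and "rotation" of the camera in the world. Camera axes: x right, y down, z forward; pixel columns grow to the right and rows downward; lengths in mm; the calibration is good to about 2 mm. A picture is of the moment at which its call begins.
- finish_job(): hands the job in; it is judged then, once.
The state is a dict: "time": time; "joints": joint angles; "dq": joint speeds; "tau": joint torques, N m; "tool_pos": TCP position; "orientation": TCP orientation; "wrist_force": force on the tool from outside, world axes, zero at the start; "torque": the same for the moment, N m; "gripper_width": opening from 0.0 (shut) to 1.0 (fully open); "grasp_force": force on a finger pad.
Only numpy, scipy, OpenCV 4.12 (cv2) and the standard library are available. Lean on these libraries where they do the work, as an engineer would, in place of code of your own. Each camera call takes 0.05 s, during which the arm holds its last target. There are 200 camera calls.

TASK

Two bottles have tipped over in the grey tray: stand them upright again inside the marked lane, each in the gap next to the standing bottle of its own kind (the clear bottle between the standing clear bottle and the tall bottle in the middle of the row, the dropper bottle between the standing dropper and the middle bottle). Do not drop them, and leave all the standing bottles, the conical flask and the rubber bung where they are, upright and undisturbed.

Things in the scene. Friction and masses are not known exactly. Their poses are not given: they have to be found in the camera images.
- tray: fixed grey spill tray, 430 mm along its x by 260 mm along its y, floor 4 mm thick, rim 5 mm wide and 10 mm high; origin at the centre of its underside. Its x points roughly away from the robot (turned by -0.1 to 0.36 rad). Round it, fixed: a lidded cooker 0.2 m high to the right (y from -0.55 to -0.17), bottles and a tall reagent rack along the back from x = 0.8, low things to the left
- lane (a point): middle of the bottle lane, on the tray's floor, 85 mm to the -y side of the tray's centre; x runs along the lane, y across it (towards the wide part of the tray). The lane is marked by two thin dark flat lines along the tray, 90 mm apart inside (45 mm either side of this point); a bottle must stand wholly between them
- mid_bottle: standing brown bottle with a cap, 68 mm diameter, 147 mm tall, in the middle of the lane with a gap on either side; origin at the centre of its underside, z axis up through the cap
- end_bottle: standing clear bottle, 58 mm diameter, 103 mm tall, at one end of the row (near or far), about 175 mm from the middle bottle; origin at the centre of its underside, z axis up through the cap
- end_dropper: standing small dropper bottle with a black bulb, 33 mm diameter, 107 mm tall, at the other end of the row, about 175 mm from the middle bottle; origin at the centre of its underside, z axis up through the cap
- tipped_bottle: the clear bottle that lies on the tray's floor, about 0.14 kg, 58 mm diameter (straight sides from 5 to 65 mm above its underside, then a shoulder narrowing to 33 mm at the top), 103 mm tall; origin at the centre of its underside, z axis along it to its neck. It lies with the neck pointing away from the lane, towards the tray's +y side (within 0.35 rad), beside or partly in one of the two gaps
- tipped_dropper: the small dropper bottle that lies on the tray's floor, about 0.06 kg, 33 mm diameter (straight sides from 4 to 43 mm above its underside, then cap and bulb, 27 mm and narrowing to a tip), 107 mm tall; origin at the centre of its underside, z axis along it to its bulb. It lies with the bulb pointing away from the lane like the other, at the other gap; either may be at the near or the far gap, and need not lie at its own
- bung: loose red-brown rubber bung, 32 mm diameter, 26 mm tall, standing on the tray's floor between the lying bottles; origin at the centre of its underside
- flask: loose conical flask, 79 mm diameter at the foot, 136 mm tall, standing on the worktop beside the tray on the lane's -y side; origin at the centre of its underside, z axis up through the neck
Not all that is in view belongs to the job. What is shaped like the tipped_dropper but blue or red is not meant.

How it is judged:
By the outcome, as a careful person would: the job done as asked, in the order asked, and still so for the second after the job is handed in, with the robot touching nothing.
It also fails if it takes over 72 s, if anything falls off the work surface, if the arm or the gripper's body presses on something with over 40 N, if the wrist force passes 120 N, or if a joint passes its speed limit or range.

## Working session

There is one attempt and no reset: what is moved stays moved. The work goes in short steps, Python scripts to look and compute and a tool call to move; the robot and the scene stay as the last step left them, time stands still between calls to the robot, and variables do not carry over. Pictures are saved under pics/ and viewed, at most 13 in all, crops included, and the job is handed in when it is done.

Besides the shell and the picture viewer there is one more tool, called after ">>>" by a JSON object that holds its "api" and its "payload", one argument or row to a line. move_arm: Moves the arm, as the interface text tells. Its arguments: {"type":"object","properties":{"series":{"type":"array","items":{"type":"array","items":{"type":"number"}}},"newtons":{"type":"number"}},"required":["series"]}

```bash
mkdir -p pics; cat > h.py <<'E'
import numpy as np, cv2
from station import monitor, vision
from scipy.spatial.transform import Rotation as R
def cam(n):
    f=vision.grab_frame(n); 
    M=np.array(f["rotation"],float)
    f["R"]=M if M.shape==(3,3) else R.from_quat(np.roll(M.ravel(),-1)).as_matrix()
    f["t"]=np.array(f["xyz"],float); return f
def ray(f,u,v): return f["R"]@np.array([(u-f["cx"])/f["fx"],(v-f["cy"])/f["fy"],1.])
def plane(f,u,v,z):
    d=ray(f,u,v); return f["t"]+d*(z-f["t"][2])/d[2]
def cloud(f):
    v,u=np.mgrid[:420,:560]; Z=f["range_z"]
    P=np.stack([(u-f["cx"])/f["fx"]*Z,(v-f["cy"])/f["fy"]*Z,Z],-1)
    return P@f["R"].T+f["t"]
def proj(f,P):
    c=f["R"].T@(np.array(P)-f["t"]); return f["fx"]*c[0]/c[2]+f["cx"],f["fy"]*c[1]/c[2]+f["cy"]
E
python3 - <<'E'
from h import *
s=monitor.read_state(); print(s)
for n in ("scene","side"):
    f=cam(n); cv2.imwrite(f"pics/{n}0.png",f["img"]); print(n,f["t"],f["R"].round(3).tolist(),f["fx"],f["cx"],f["cy"],(f["range_z"]>0).mean())
    np.savez(f"{n}0.npz",**{k:f[k] for k in ("img","range_z","fx","fy","cx","cy","R","t")})
E
```

```text
{'time': 0.0, 'joints': array([-1.35225307,  0.33391342,  0.03986157,  1.46630398, -0.01340923,
        1.34328818, -0.0584853 ]), 'dq': array([-0.00068248, -0.00080056, -0.00107517, -0.00218484, -0.00191479,
       -0.00026689,  0.00098065]), 'tau': array([ 1.31773493e-03, -6.58553195e+01,  1.36567511e+00, -4.05558264e+01,
        1.68209884e-02,  1.27175447e-02, -1.76012293e-05]), 'tool_pos': array([202.94695472, 617.01218608, 230.40345565]), 'orientation': array([-8.12433038e-05,  1.58200873e-01,  9.87406606e-01, -8.19505841e-04]), 'wrist_force': array([0.57384112, 0.06176666, 0.72142942]), 'torque': array([-0.00852807, -0.01749918, -0.00379911]), 'grasp_force': 0.0, 'gripper_width': 1.0008183458708424}
scene [ 143.64719934 -697.5612427   582.76652721] [[0.885, -0.236, 0.401], [-0.465, -0.415, 0.782], [-0.018, -0.879, -0.477]] 510.2610741821419 283.309496936937 204.14636804498934 0.995829081632653
side [ 318.92084351 -625.80355945  700.92706855] [[0.945, -0.212, 0.248], [-0.325, -0.579, 0.747], [-0.015, -0.787, -0.617]] 482.152365439531 278.2551603982714 217.1688510720365 0.9958333333333333
```

View pics/scene0.png

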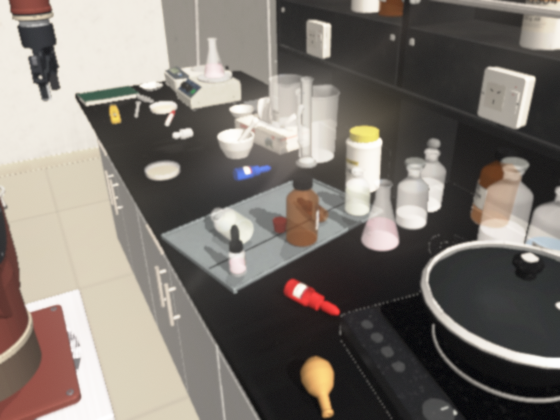

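View pics/side0.png

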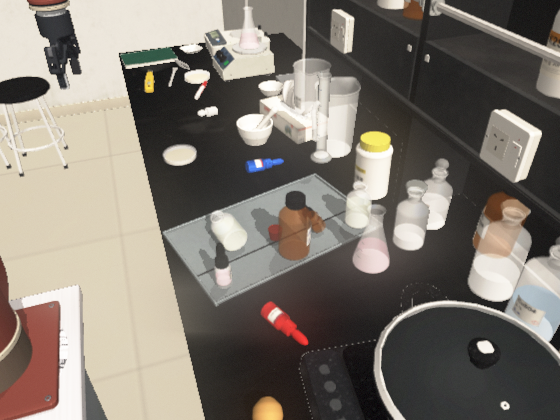

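The scene view shows the tray with its corners at about (165,237), (235,290), (375,222) and (285,183). The standing dropper is near at (237,255), the brown bottle in the middle at (302,215) and the clear bottle far at (357,192). The tipped clear bottle is at (232,226), by the near gap, and the bung at (280,224). Something brown, probably the tipped dropper, is at (318,215). The flask is at (381,230).

I'll enlarge the far end and find the tray.

```bash
python3 - <<'E'
from h import *
out=[]
for n in ("scene","side"):
    f=dict(np.load(f"{n}0.npz")); C=cloud(f); I=f["img"]
    out.append(cv2.resize(I[165:305,150:410],None,fx=1.5*800/780*1.5*1.0,fy=1.5*800/780*1.5,interpolation=cv2.INTER_CUBIC)[:,:620] if 0 else cv2.resize(I[165:300,155:415],(577,300),interpolation=cv2.INTER_CUBIC))
    g=I.astype(int); x,y,z=C[...,0],C[...,1],C[...,2]
    m=(x>350)&(x<1000)&(y>-350)&(y<350)&(z>1)&(z<14)&(g.min(-1)>55)
    k,l,st,_=cv2.connectedComponentsWithStats(m.astype(np.uint8)); b=1+st[1:,4].argmax(); 
    P=C[l==b]; r=cv2.minAreaRect(P[:,:2].astype(np.float32)); print(n,len(P),r, np.percentile(P[:,2],[5,50,95]).round(1)); print(cv2.boxPoints(r).round(0).tolist())
cv2.imwrite("pics/c1.png",np.vstack(out))
E
```

```text
scene 7923 ((581.223876953125, 180.8118896484375), (447.1114501953125, 267.751220703125), 14.21356201171875) [1.4 3.1 8.9]
[[332.0, 256.0], [397.0, -4.0], [831.0, 106.0], [765.0, 365.0]]
side 8350 ((576.2393188476562, 183.28623962402344), (442.93121337890625, 277.8570861816406), 13.38281536102295) [1.2 2.6 8.6]
[[329.0, 267.0], [393.0, -3.0], [824.0, 99.0], [760.0, 370.0]]
```

View pics/c1.png

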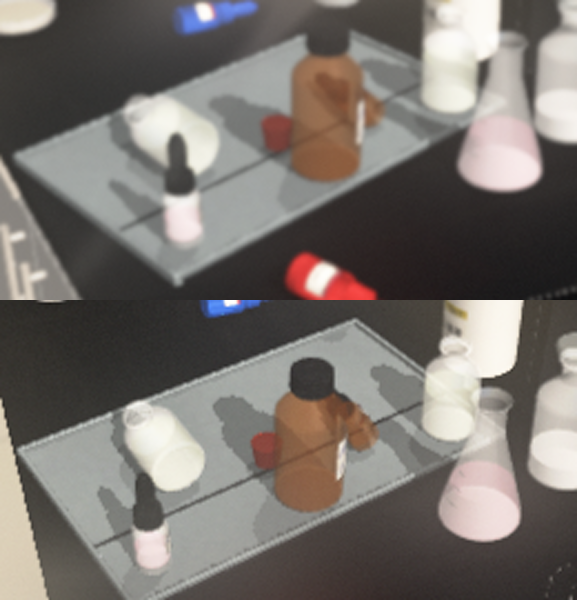

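The far end shows the tipped dropper is brown. It lies behind the middle bottle, with its base at about (370,110) in the top crop. So each tipped bottle lies at the other's gap. Next I'll refine the tray pose and all positions in the tray frame.

```bash
python3 - <<'E'
from h import *
a=0.242
for n in ("scene","side"):
    f=dict(np.load(f"{n}0.npz")); C=cloud(f); I=f["img"].astype(int); x,y,z=C[...,0],C[...,1],C[...,2]
    fl=(x>330)&(x<850)&(y>-60)&(y<400)&(z>0)&(z<7)&(I.min(-1)>55)
    k,l,st,_=cv2.connectedComponentsWithStats(cv2.erode(fl.astype(np.uint8),np.ones((2,2)))); b=1+st[1:,4].argmax(); P=C[l==b][:,:2]
    best=None
    for a in np.arange(.18,.30,.005):
        Q=P@np.array([[np.cos(a),-np.sin(a)],[np.sin(a),np.cos(a)]])
        q=np.percentile(Q,[1,99],axis=0); A=np.prod(q[1]-q[0])
        if best is None or A<best[0]: best=(A,a,q)
    A,a,q=best; Rm=np.array([[np.cos(a),-np.sin(a)],[np.sin(a),np.cos(a)]]); c=Rm@q.mean(0)
    print(n,"a",a.round(3),"ctr",c.round(1),"size",(q[1]-q[0]).round(0))
    # dark lane line: project plane z=4.3
    print(" floor z",np.median(C[l==b][:,2]).round(1))
    T=(C[...,:2]-c)@Rm
    up=(z>16)&(z<160)&(abs(T[...,0])<230)&(T[...,1]>-230)&(T[...,1]<150)
    k,l,st,cen=cv2.connectedComponentsWithStats(up.astype(np.uint8))
    for i in range(1,k):
        if st[i,4]<40: continue
        m=l==i; print(" comp px",cen[i].round(0),st[i,4],"T",np.percentile(T[m],[3,50,97],axis=0).round(0).tolist(),"z",np.percentile(z[m],[3,97]).round(0),"bgr",np.median(I[m],axis=0))
    hsv=cv2.cvtColor(f["img"],cv2.COLOR_BGR2HSV)
E
```

```text
scene a 0.255 ctr [534.8 174.2] size [326. 241.]
 floor z 2.7
 comp px [357. 191.] 925 T [[185.0, -118.0], [199.0, -102.0], [226.0, -73.0]] z [ 19. 103.] bgr [220. 231. 233.]
 comp px [301. 211.] 2151 T [[4.0, -123.0], [21.0, -106.0], [116.0, -34.0]] z [ 19. 148.] bgr [ 70.  95. 136.]
 comp px [380. 213.] 1277 T [[119.0, -228.0], [137.0, -212.0], [166.0, -186.0]] z [ 20. 133.] bgr [188. 194. 203.]
 comp px [403. 213.] 85 T [[226.0, -216.0], [229.0, -203.0], [230.0, -194.0]] z [19. 62.] bgr [220. 226. 231.]
 comp px [233. 235.] 1491 T [[-149.0, -105.0], [-88.0, -18.0], [-45.0, 77.0]] z [19. 99.] bgr [209. 218. 221.]
 comp px [293. 287.] 201 T [[-119.0, -229.0], [-110.0, -218.0], [-93.0, -206.0]] z [18. 32.] bgr [ 65.  68. 225.]
side a 0.24 ctr [572.1 183.1] size [408. 244.]
 floor z 2.1
 comp px [410. 216.] 1470 T [[193.0, -229.0], [208.0, -207.0], [228.0, -177.0]] z [ 21. 147.] bgr [197. 205. 212.]
 comp px [366. 225.] 2221 T [[85.0, -227.0], [121.0, -193.0], [186.0, -74.0]] z [ 20. 131.] bgr [197. 204. 220.]
 comp px [295. 225.] 2119 T [[-33.0, -122.0], [-11.0, -104.0], [89.0, -26.0]] z [ 20. 148.] bgr [ 71.  96. 137.]
 comp px [225. 243.] 1490 T [[-185.0, -106.0], [-123.0, -17.0], [-81.0, 76.0]] z [19. 98.] bgr [214. 222. 229.]
 comp px [269. 310.] 203 T [[-154.0, -229.0], [-143.0, -217.0], [-125.0, -205.0]] z [18. 32.] bgr [ 68.  72. 210.]
```

>>> {"api": "move_arm", "payload": {
  "series": [
    [-0.04, -0.025, -0.05, 0, 0, 8, 1],
    [-0.09, -0.05, -0.09, 0, 0, 16, 1],
    [-0.13, -0.075, -0.1, 0, 0, 24, 1],
    [-0.17, -0.1, -0.1, 0, 0, 32, 1],
    [-0.21, -0.12, -0.1, 0, 0, 40, 1],
    [-0.25, -0.145, -0.1, 0, 0, 46, 1],
    [-0.29, -0.17, -0.1, 0, 0, 52, 1],
    [-0.33, -0.19, -0.1, 0, 0, 58, 1]
  ]
}}

```text
time: 0.9
tool_pos: [449.7, 340.6, 331.4]
orientation: [-0.0, 0.619, 0.786, 0.0]
wrist_force: [1.0, 0.4, 0.3]
gripper_width: 0.994
grasp_force: 0.0
```

>>> {"api": "move_arm", "payload": {
  "series": [
    [-0.04, 0.015, -0.02, 0, 0, 0, 1],
    [-0.08, 0.03, -0.04, 0, 0, 0, 1],
    [-0.12, 0.045, -0.06, 0, 0, 0, 1],
    [-0.157, 0.055, -0.06, 0, 0, 0, 1],
    [-0.157, 0.055, -0.06, 0, 0, 0, 1],
    [-0.157, 0.055, -0.06, 0, 0, 0, 1]
  ]
}}

```text
time: 1.5
tool_pos: [539.9, 202.3, 390.9]
orientation: [-0.0, 0.618, 0.786, -0.0]
wrist_force: [-0.0, 0.6, 0.6]
gripper_width: 1.001
grasp_force: 0.0
```

```bash
python3 - <<'E'
from h import *
s=monitor.read_state(); print(s["time"],s["joints"].round(3),s["tool_pos"],s["orientation"].round(3))
f=cam("wrist"); cv2.imwrite("pics/w1.png",f["img"]); print(f["t"],f["R"].round(3).tolist(),f["fx"])
np.savez("w1.npz",**{k:f[k] for k in ("img","range_z","fx","fy","cx","cy","R","t")})
E
```

```text
1.5 [-0.86   0.151  0.495  1.391 -0.071  1.619 -0.134] [539.85665592 202.33779953 390.9348587 ] [-0.     0.618  0.786 -0.   ]
[524.8081278  271.6969046  532.95604258] [[0.972, 0.228, 0.066], [0.237, -0.933, -0.27], [0.0, 0.278, -0.961]] 357.29076274647787
```

View pics/w1.png

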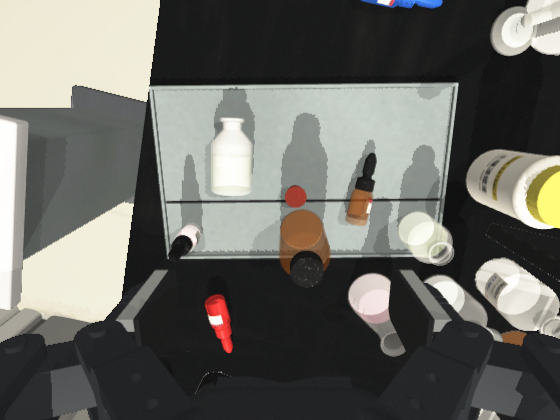

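The wrist view shows these pixel positions:
- **Tray:** corners at about (151,88), (457,83), (444,254) and (168,258); the lane line runs along row 201.
- **Tipped clear bottle:** neck at (231,120), base at (231,193).
- **Tipped dropper:** bulb at (370,155), base at (358,222).
- **Bung:** (296,196).
- **Standing row:** (185,240), (302,240) and (420,230).
- **Flask:** (372,300).

```bash
cat > tray.py <<'E'
from h import *
f=dict(np.load("w1.npz"))
co=np.array([plane(f,u,v,10)[:2] for u,v in((150,87),(458,83),(445,254),(168,258))])
A=0.0
e=[co[1]-co[0],co[2]-co[3]]; 
a=np.mean([np.arctan2(q[1],q[0]) for q in e]); c=co.mean(0)
Rm=np.array([[np.cos(a),-np.sin(a)],[np.sin(a),np.cos(a)]])
def T(p): return (np.asarray(p)[...,:2]-c)@Rm
def W(p): return Rm@np.asarray(p)+c
E
python3 - <<'E'
from tray import *
print("a",a,"c",c,"lens",[np.linalg.norm(co[i]-co[(i+1)%4]).round() for i in range(4)], T(co).round().tolist())
print("lane line",[T(plane(f,u,v,4.2)).round(1) for u,v in((180,202),(430,200))])
C=cloud(f); I=f["img"]; z=C[...,2]; t=T(C)
print("floor z",np.median(z[100:115,300:420]))
def rep(name,m):
    n,l,s,_=cv2.connectedComponentsWithStats(m.astype(np.uint8)); m=l==1+s[1:,4].argmax()
    p=t[m].astype(np.float32); r=cv2.minAreaRect(p); print(name,m.sum(),"mean",p.mean(0).round(1),"rect",np.round(r[0],1),np.round(r[1],1),round(r[2],1),"lo/hi",np.percentile(p,[1,99],axis=0).round(1).tolist(),"z",np.percentile(z[m],[2,50,98]).round(1))
    return m
box=lambda u0,u1,v0,v1:(np.mgrid[:420,:560][1]>=u0)&(np.mgrid[:420,:560][1]<=u1)&(np.mgrid[:420,:560][0]>=v0)&(np.mgrid[:420,:560][0]<=v1)
def ax(m,lo,hi,st):   # midline across tray-y slices
    for yy in np.arange(lo,hi,st):
        k=m&(abs(t[...,1]-yy)<st/2); 
        if k.sum()>3: print("   y",yy,"x",np.percentile(t[...,0][k],[2,98]).round(1),"zmax",z[k].max().round(1))
m=rep("clear",box(200,265,112,200)&(z>14)); ax(m,-60,100,12)
m=rep("drop",box(340,385,148,228)&(z>10)); ax(m,-60,60,8)
rep("bung",box(280,312,180,210)&(z>14))
rep("mid",box(270,335,205,290)&(z>20))
rep("sdrop",box(165,205,215,262)&(z>14))
rep("sclear",box(395,455,205,265)&(z>14))
rep("flask",box(345,388,265,330)&(z>14))
E
```

```text
a 0.253101808788921 c [579.15014932 184.94808251] lens [np.float64(426.0), np.float64(255.0), np.float64(438.0), np.float64(256.0)] [[-215.0, 128.0], [211.0, 127.0], [221.0, -127.0], [-217.0, -128.0]]
lane line [array([-190.8,  -38.3]), array([191.1, -40.5])]
floor z 3.590174837661607
clear 2816 mean [-101.3   31.9] rect [-92.7  47.3] [141.   74.3] 66.9 lo/hi [[-131.4, -15.1], [-75.3, 85.1]] z [35.1 54.5 61.5]
   y -12 x [-131.5  -78.8] zmax 62.3
   y 0 x [-132.6  -78.2] zmax 62.7
   y 12 x [-131.5  -77.2] zmax 62.4
   y 24 x [-131.2  -76.1] zmax 63.3
   y 36 x [-130.1  -75.7] zmax 62.0
   y 48 x [-129.2  -75.3] zmax 62.2
   y 60 x [-125.7  -79.4] zmax 60.0
   y 72 x [-116.5  -88.6] zmax 48.6
   y 84 x [-116.2  -85.3] zmax 48.4
   y 96 x [-30.9 -30.9] zmax 533.0
drop 1273 mean [ 81.1 -24. ] rect [54.6 27.7] [ 81.1 205.5] 29.2 lo/hi [[60.9, -68.2], [99.0, 32.6]] z [18.6 30.2 36.8]
   y -60 x [60.2 90.3] zmax 37.4
   y -52 x [62.  92.9] zmax 38.2
   y -44 x [63.5 94.1] zmax 37.3
   y -36 x [64.9 95.8] zmax 37.5
   y -28 x [66.6 96.5] zmax 36.8
   y -20 x [68.9 95.9] zmax 35.2
   y -12 
[... 158 characters left out ...]
28 x [ 86.9 100.5] zmax 26.5
   y 36 x [91.3 97.5] zmax 21.0
bung 377 mean [-15.2 -26. ] rect [-15.3  27.9] [ 30.6 139.5] 0.3 lo/hi [[-30.2, -41.6], [0.2, -11.8]] z [23.  29.4 31.2]
mid 3058 mean [ -7.5 -72.3] rect [-6.2 -8.6] [ 66.8 212.4] 0.1 lo/hi [[-37.9, -105.7], [25.4, -51.8]] z [ 27.1 112.2 150.2]
sdrop 751 mean [-170.4  -78.5] rect [-100.5   -3.2] [242.8  32.8] 47.7 lo/hi [[-188.3, -96.9], [-159.8, -70.1]] z [ 17.1  65.8 108.9]
sclear 2122 mean [162.5 -77.4] rect [90.   5.2] [ 57.6 298.9] 41.7 lo/hi [[141.9, -109.3], [194.6, -56.3]] z [ 18.5  76.  105.8]
flask 1649 mean [  96.8 -182. ] rect [ 55.9 -51.8] [ 68.1 338.8] 18.8 lo/hi [[73.8, -215.0], [127.1, -164.3]] z [ 16.1  53.7 114.4]
```

```bash
cat > plan.py <<'E'
from tray import *
a=0.25; Rm=np.array([[np.cos(a),-np.sin(a)],[np.sin(a),np.cos(a)]])
def v3(p,z): return np.r_[W(p),z]
def lying(ang,lean):   # ang: neck azimuth in tray frame (rad), lean deg
    n=np.r_[Rm@[np.cos(ang),np.sin(ang)],0]; y=np.cross(n,[0,0,1]); t=np.radians(lean)
    z=-np.sin(t)*n-np.cos(t)*np.array([0,0,1]); return np.stack([np.cross(y,z),y,z],1),n
def stand(Rp,n,yawdeg):
    y=np.cross(n,[0,0,1]); return (R.from_euler('z',yawdeg,degrees=True)*R.from_rotvec(np.pi/2*y)).as_matrix()@Rp
def cur():
    s=monitor.read_state(); q=s["orientation"]; return R.from_quat(np.roll(q,-1)).as_matrix(),np.array(s["tool_pos"]),s
def rel(name,Rt,pt,Rc,pc):
    w=R.from_matrix(Rc.T@Rt).as_rotvec(degrees=True); d=Rc.T@(pt-pc)/1000
    print(name,"tcp",pt.round(0),"shift",d.round(4).tolist(),"turn",w.round(1).tolist(),"rows",round(max(np.linalg.norm(w)/8.59,np.linalg.norm(d)/.05),1)); return Rt,pt
E
python3 - <<'E'
from plan import *
ang=np.pi/2-0.05; Rp,n=lying(ang,30); base=np.array([-105.4,-17]); s=50
g=v3(base+s*np.array([np.cos(ang),np.sin(ang)]),33)
Rc,pc,st=cur(); tcp=g+25*Rp[:,2]
P=rel("pre",Rp,tcp-90*Rp[:,2],Rc,pc); Q=rel("pick",Rp,tcp,*P); U=rel("lift",Rp,tcp+[0,0,130],*Q)
for ps in(20,):
    az=np.degrees(np.pi/2+a-.05); Rf=stand(Rp,n,ps-az); b=v3((-25,75),4+s); tf=b+25*Rf[:,2]
    print(Rf.round(2).tolist()); V=rel("above",Rf,tf+[0,0,90],*U); rel("down",Rf,tf,*V)
E
```

```text
pre tcp [465. 223.  89.] shift [0.0364, -0.0674, 0.3016] turn [0.6, -30.0, 2.3] rows 6.2
pick tcp [474. 179.  11.] shift [0.0, -0.0, 0.09] turn [0.0, 0.0, 0.0] rows 1.8
lift tcp [474. 179. 141.] shift [-0.065, 0.0, -0.1126] turn [0.0, 0.0, 0.0] rows 2.6
[[0.47, 0.34, 0.81], [0.17, -0.94, 0.3], [0.87, 0.0, -0.5]]
above tcp [557. 259. 132.] shift [0.0585, 0.097, -0.0224] turn [-23.0, 73.1, 86.0] rows 13.4
down tcp [557. 259.  42.] shift [-0.0779, -0.0, 0.045] turn [0.0, 0.0, 0.0] rows 1.8
```

>>> {"api": "move_arm", "payload": {
  "series": [
    [0.005, -0.008, 0.038, 0, -4, 0.3, 1],
    [0.01, -0.017, 0.076, 0, -8, 0.6, 1],
    [0.015, -0.026, 0.114, 0.2, -12, 1, 1],
    [0.02, -0.035, 0.152, 0.3, -16, 1.3, 1],
    [0.024, -0.043, 0.19, 0.4, -20, 1.6, 1],
    [0.028, -0.052, 0.23, 0.5, -24, 1.9, 1],
    [0.033, -0.06, 0.268, 0.6, -28, 2.1, 1],
    [0.0364, -0.0674, 0.3, 0.6, -30, 2.3, 1]
  ]
}}

```text
time: 2.35
tool_pos: [462.9, 224.8, 88.5]
orientation: [0.201, 0.609, 0.749, -0.165]
wrist_force: [0.3, 1.1, -0.8]
gripper_width: 1.004
grasp_force: 0.0
```

```bash
python3 - <<'E'
from plan import *
ang=np.pi/2-0.05; Rp,n=lying(ang,30); base=np.array([-105.4,-17]); s=50
g=v3(base+s*np.array([np.cos(ang),np.sin(ang)]),33)
Rc,pc,st=cur(); tcp=g+25*Rp[:,2]; print(st["joints"].round(2))
rel("pick",Rp,tcp,Rc,pc)
f=cam("wrist"); cv2.imwrite("pics/w2.png",f["img"])
E
```

```text
[-1.14  0.4   0.37  1.84  0.31  1.24 -0.72]
pick tcp [474. 179.  11.] shift [-0.0021, 0.0015, 0.0904] turn [0.0, 0.2, 0.3] rows 1.8
```

View pics/w2.png

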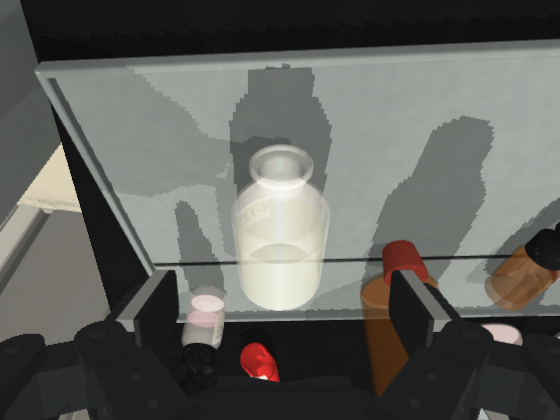

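The bottle is centred between the fingers (column 281 against 288), with its neck at (281,165). The bung at (405,262) is clear of the right finger. I'll pick now.

>>> {"api": "move_arm", "payload": {
  "newtons": 35,
  "series": [
    [-0.001, 0.001, 0.03, 0, 0, 0, 1],
    [-0.002, 0.001, 0.06, 0, 0, 0, 1],
    [-0.002, 0.0015, 0.08, 0, 0, 0, 1],
    [-0.002, 0.0015, 0.09, 0, 0, 0, 1],
    [-0.002, 0.0015, 0.09, 0, 0, 0, 0],
    [-0.002, 0.0015, 0.09, 0, 0, 0, 0],
    [-0.002, 0.0015, 0.09, 0, 0, 0, 0],
    [-0.002, 0.0015, 0.09, 0, 0, 0, 0]
  ]
}}

```text
time: 3.2
tool_pos: [476.7, 178.4, 15.4]
orientation: [0.2, 0.611, 0.748, -0.163]
wrist_force: [-3.4, 2.3, 7.5]
gripper_width: 0.663
grasp_force: 38.1
```

>>> {"api": "move_arm", "payload": {
  "series": [
    [0, 0, 0, 0, 0, 0, 0],
    [-0.005, 0, -0.009, 0, 0, 0, 0],
    [-0.015, 0, -0.026, 0, 0, 0, 0],
    [-0.03, 0, -0.052, 0, 0, 0, 0],
    [-0.045, 0, -0.078, 0, 0, 0, 0],
    [-0.065, 0, -0.113, 0, 0, 0, 0],
    [-0.065, 0, -0.113, 0, 0, 0, 0]
  ]
}}

```text
time: 3.9
tool_pos: [478.5, 178.7, 150.0]
orientation: [0.201, 0.613, 0.748, -0.16]
wrist_force: [0.3, 0.2, -1.5]
gripper_width: 0.663
grasp_force: 37.8
```

```bash
python3 - <<'E'
from plan import *
Rc,pc,st=cur(); print(st["joints"].round(2),st["time"],pc,st["gripper_width"],st["grasp_force"],st["wrist_force"])
ang=np.pi/2-0.05; Rp,n=lying(ang,30); s=50
for ps in(20,40):
    az=np.degrees(np.pi/2+a-.05); Rf=stand(Rp,n,ps-az); b=v3((-25,75),4+s); tf=b+25*Rf[:,2]
    w=R.from_matrix(Rc.T@Rf); pe=tf+[0,0,100]
    rel("above",Rf,pe,Rc,pc)
E
```

```text
[-1.11  0.28  0.41  1.84  0.36  1.31 -0.64] 3.9 [478.49411237 178.6527715  149.95918351] 0.6625618829167502 37.80659744516015 [ 0.29121722  0.17388545 -1.46187237]
above tcp [557. 259. 142.] shift [0.0592, 0.0923, -0.0233] turn [-22.9, 72.6, 85.9] rows 13.4
above tcp [553. 265. 142.] shift [0.0654, 0.0899, -0.0269] turn [-17.2, 80.0, 65.3] rows 12.2
```

>>> {"api": "move_arm", "payload": {
  "series": [
    [0.004, 0.006, -0.01, -1.5, 4.8, 5.7, 0],
    [0.008, 0.012, -0.02, -3, 9.6, 11.4, 0],
    [0.012, 0.018, -0.03, -4.5, 14.4, 17.1, 0],
    [0.016, 0.024, -0.04, -6, 19.2, 22.8, 0],
    [0.02, 0.03, -0.05, -7.5, 24, 28.5, 0],
    [0.024, 0.036, -0.05, -9, 28.8, 34.2, 0],
    [0.028, 0.042, -0.05, -10.5, 33.6, 39.9, 0],
    [0.03, 0.046, -0.05, -12, 38.4, 45.6, 0]
  ]
}}

```text
time: 4.7
tool_pos: [511.5, 236.3, 173.7]
orientation: [0.056, 0.844, 0.491, 0.207]
wrist_force: [0.2, -0.6, -0.8]
gripper_width: 0.667
grasp_force: 37.8
```

```bash
cat > fin.py <<'E'
from plan import *
ang=np.pi/2-0.05; Rp,n=lying(ang,30)
Rk=R.from_quat([.611,.748,-.163,.2]).as_matrix(); pk=np.array([476.7,178.4,15.4])  # measured pick pose
bt=Rk.T@(v3((-105.4,-17),33)-pk); nt=Rk.T@n; print("base in tool",bt.round(1),"neck in tool",nt.round(3))
bt[1]=0
def goal(ps,xy,h):
    Rf=stand(Rp,n,ps-np.degrees(np.pi/2+a-.05)); fix=R.align_vectors([[0,0,1]],[Rf@nt])[0]; Rf=fix.as_matrix()@Rf
    return Rf,v3(xy,4+h)-Rf@bt
E
python3 - <<'E'
from fin import *
Rc,pc,st=cur(); print(st["joints"].round(2),pc)
for h in(60,0):
    Rf,tf=goal(20,(-25,75),h); rel(f"h{h}",Rf,tf,Rc,pc)
E
```

```text
base in tool [-40.4  -2.7   2.9] neck in tool [ 0.867  0.001 -0.499]
[-1.07 -0.11  0.45  2.14  0.3   0.71 -1.32] [511.45782266 236.32920979 173.67846828]
h60 tcp [553. 257. 101.] shift [0.0142, 0.0007, 0.0854] turn [-10.8, 34.6, 40.1] rows 6.3
h0 tcp [553. 257.  41.] shift [-0.0035, -0.0172, 0.1399] turn [-10.8, 34.6, 40.1] rows 6.3
```

>>> {"api": "move_arm", "payload": {
  "series": [
    [0.004, 0, 0.01, -1.5, 4.9, 5.7, 0],
    [0.008, 0, 0.02, -3, 9.8, 11.4, 0],
    [0.012, 0, 0.03, -4.6, 14.8, 17.2, 0],
    [0.014, 0, 0.04, -6.1, 19.8, 22.9, 0],
    [0.014, 0, 0.05, -7.7, 24.7, 28.6, 0],
    [0.014, 0, 0.065, -9.3, 29.7, 34.4, 0],
    [0.014, 0.001, 0.085, -10.8, 34.6, 40.1, 0],
    [0.014, 0.001, 0.085, -10.8, 34.6, 40.1, 0]
  ]
}}

```text
time: 5.5
tool_pos: [547.7, 239.7, 161.4]
orientation: [-0.002, 0.87, 0.302, 0.389]
wrist_force: [-0.8, -0.2, -0.6]
gripper_width: 0.666
grasp_force: 37.8
```

```bash
python3 - <<'E'
from fin import *
Rc,pc,st=cur(); print(st["joints"].round(2),pc,st["dq"].round(2))
print("neck world",(Rc@nt).round(3),"base tray",T(Rc@bt+pc).round(1),(Rc@bt+pc)[2])
for h in(60,0): Rf,tf=goal(20,(-25,75),h); rel(f"h{h}",Rf,tf,Rc,pc)
f=cam("side"); cv2.imwrite("pics/s2.png",f["img"])
E
```

```text
base in tool [-40.4  -2.7   2.9] neck in tool [ 0.867  0.001 -0.499]
[-0.25 -0.1  -0.34  2.35  0.95  0.18 -2.38] [547.70101971 239.70686445 161.43809103] [ 1.55  0.01 -1.47 -0.03  0.24 -0.15 -0.42]
neck world [0.11  0.336 0.935] base tray [-40.1  45.7] 132.00336550946557
h60 tcp [553. 257. 101.] shift [-0.0294, -0.0259, 0.0501] turn [-1.9, 14.3, 18.4] rows 2.7
h0 tcp [553. 257.  41.] shift [-0.0701, -0.0399, 0.092] turn [-1.9, 14.3, 18.4] rows 2.7
```

View pics/s2.png

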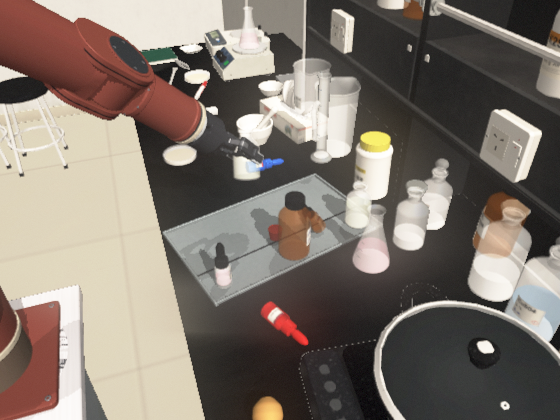

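The side view shows the bottle held at about (247,160), nearly upright above the tray. The arm is folded close to its joint limits there, so I'll stand the bottle farther out, at the tray's far +y corner.

```bash
python3 - <<'E'
from fin import *
Rc,pc,st=cur()
for h in(90,60,0): Rf,tf=goal(18,(168,72),h); rel(f"h{h}",Rf,tf,Rc,pc)
E
```

```text
base in tool [-40.4  -2.7   2.9] neck in tool [ 0.867  0.001 -0.499]
h90 tcp [740. 302. 131.] shift [0.1115, 0.0412, 0.1669] turn [-3.4, 14.0, 19.5] rows 4.1
h60 tcp [740. 302. 101.] shift [0.0911, 0.0342, 0.1878] turn [-3.4, 14.0, 19.5] rows 4.2
h0 tcp [740. 302.  41.] shift [0.0504, 0.0203, 0.2296] turn [-3.4, 14.0, 19.5] rows 4.7
```

>>> {"api": "move_arm", "payload": {
  "series": [
    [0.022, 0.008, 0.033, 0, 1, 1, 0],
    [0.045, 0.016, 0.067, -0.5, 3, 4, 0],
    [0.067, 0.025, 0.1, -1.2, 6, 8, 0],
    [0.09, 0.033, 0.133, -2.2, 9.5, 13, 0],
    [0.1115, 0.0412, 0.167, -3.4, 14, 19.5, 0],
    [0.1115, 0.0412, 0.167, -3.4, 14, 19.5, 0],
    [0.1115, 0.0412, 0.167, -3.4, 14, 19.5, 0],
    [0.1115, 0.0412, 0.167, -3.4, 14, 19.5, 0]
  ]
}}

```text
time: 6.35
tool_pos: [737.2, 309.6, 204.5]
orientation: [-0.062, 0.887, 0.148, 0.433]
wrist_force: [1.4, -0.3, -1.5]
gripper_width: 0.663
grasp_force: 38.1
```

```bash
python3 - <<'E'
from fin import *
Rc,pc,st=cur(); print(st["joints"].round(2),pc,st["dq"].round(2))
print("neck world",(Rc@nt).round(3),"base tray",T(Rc@bt+pc).round(1),(Rc@bt+pc)[2])
for h in(10,0): Rf,tf=goal(18,(168,72),h); rel(f"h{h}",Rf,tf,Rc,pc)
E
```

```text
base in tool [-40.4  -2.7   2.9] neck in tool [ 0.867  0.001 -0.499]
[-1.    0.24  0.53  2.    0.9   0.09 -2.65] [737.16147526 309.55742104 204.45203445] [ 0.02  0.69  0.08 -0.8  -0.73  0.02  0.01]
neck world [0.131 0.061 0.989] base tray [161.6  78.9] 170.86113542547952
h10 tcp [740. 302.  51.] shift [-0.1206, 0.0052, 0.0959] turn [0.2, 8.3, 1.0] rows 3.1
h0 tcp [740. 302.  41.] shift [-0.1285, 0.0051, 0.1021] turn [0.2, 8.3, 1.0] rows 3.3
```

```bash
python3 - <<'E'
from fin import *
Rc,pc,st=cur()
for ps in (79,95):
  Rf,tf=goal(ps,(-25,75),100); P=rel(f"{ps}",Rf,tf,Rc,pc); Rf,tf=goal(ps,(-25,75),0); rel("dn",Rf,tf,*P)
E
```

```text
base in tool [-40.4  -2.7   2.9] neck in tool [ 0.867  0.001 -0.499]
79 tcp [539. 269. 141.] shift [-0.1738, -0.0247, -0.1184] turn [50.7, 8.1, -33.2] rows 7.1
dn tcp [539. 269.  41.] shift [-0.0867, -0.0001, 0.0499] turn [0.0, 0.0, 0.0] rows 2.0
95 tcp [535. 269. 141.] shift [-0.1766, -0.0265, -0.122] turn [64.0, 7.7, -42.2] rows 9.0
dn tcp [535. 269.  41.] shift [-0.0867, -0.0001, 0.0499] turn [0.0, 0.0, 0.0] rows 2.0
```

>>> {"api": "move_arm", "payload": {
  "series": [
    [-0.022, -0.003, -0.02, 6.3, 1, -4.2, 0],
    [-0.044, -0.006, -0.035, 12.7, 2, -8.3, 0],
    [-0.066, -0.009, -0.05, 19, 3, -12.5, 0],
    [-0.088, -0.012, -0.065, 25.4, 4, -16.6, 0],
    [-0.11, -0.015, -0.08, 31.7, 5, -20.8, 0],
    [-0.13, -0.018, -0.095, 38, 6, -25, 0],
    [-0.152, -0.021, -0.107, 44.4, 7, -29, 0],
    [-0.174, -0.025, -0.118, 50.7, 8.1, -33.2, 0]
  ]
}}

```text
time: 7.15
tool_pos: [661.7, 278.3, 116.3]
orientation: [-0.104, 0.891, 0.24, 0.371]
wrist_force: [0.4, -0.2, -2.7]
gripper_width: 0.665
grasp_force: 38.4
```

>>> {"api": "move_arm", "payload": {
  "series": [
    [0, 0, 0, 0, 0, 0, 0],
    [0, 0, 0, 0, 0, 0, 0],
    [0, 0, 0, 0, 0, 0, 0]
  ]
}}

```text
time: 7.45
tool_pos: [662.6, 279.4, 117.2]
orientation: [-0.105, 0.891, 0.239, 0.372]
wrist_force: [0.9, 0.8, -1.4]
gripper_width: 0.666
grasp_force: 38.4
```

```bash
python3 - <<'E'
from fin import *
Rc,pc,st=cur(); print(st["joints"].round(2),pc,st["dq"].round(2))
print("neck world",(Rc@nt).round(3),"base tray",T(Rc@bt+pc).round(1),(Rc@bt+pc)[2])
for h in(100,10,0): Rf,tf=goal(79,(-25,75),h); rel(f"h{h}",Rf,tf,Rc,pc)
E
```

```text
base in tool [-40.4  -2.7   2.9] neck in tool [ 0.867  0.001 -0.499]
[ 0.24  0.29 -0.72  2.1   1.26  0.09 -2.65] [662.60668909 279.44964271 117.16439518] [-0.02 -0.   -0.01 -0.    0.   -0.   -0.  ]
neck world [0.224 0.119 0.967] base tray [79.1 63.7] 86.31092565656041
h100 tcp [539. 269. 141.] shift [-0.0622, -0.0528, -0.0957] turn [38.6, 13.6, -30.0] rows 5.9
h10 tcp [539. 269.  51.] shift [-0.1263, -0.052, -0.0325] turn [38.6, 13.6, -30.0] rows 5.9
h0 tcp [539. 269.  41.] shift [-0.1334, -0.0519, -0.0255] turn [38.6, 13.6, -30.0] rows 5.9
```

The arm is up against its j6 and j7 limits. I'll fit a simple kinematic model to the recorded states so I can choose a standing pose that is clearly reachable.

```bash
cat > kin.py <<'E'
from fin import *
from itertools import product
from scipy.optimize import least_squares
c=monitor.read_state()
D=[([-1.35225,.33391,.03986,1.4663,-.01341,1.34329,-.05849],[202.9,617,230.4],[0,.1582,.9874,-.0008]),
([-.86,.151,.495,1.391,-.071,1.619,-.134],[539.86,202.34,390.93],[0,.618,.786,0]),
([-1.14,.4,.37,1.84,.31,1.24,-.72],[462.9,224.8,88.5],[.201,.609,.749,-.165]),
([-1.11,.28,.41,1.84,.36,1.31,-.64],[478.49,178.65,149.96],[.201,.613,.748,-.16]),
([-1.07,-.11,.45,2.14,.3,.71,-1.32],[511.5,236.3,173.7],[.056,.844,.491,.207]),
([-.25,-.1,-.34,2.35,.95,.18,-2.38],[547.7,239.7,161.4],[-.002,.87,.302,.389]),
([-1.,.24,.53,2.,.9,.09,-2.65],[737.2,309.6,204.5],[-.062,.887,.148,.433]),
(c["joints"],c["tool_pos"],c["orientation"])]
Rq=lambda q:R.from_quat(np.roll(np.array(q,float),-1))
AX='zyzyzyz'
def rots(q,s): return [R.from_euler(a_,s_*x) for a_,s_,x in zip(AX,s,q)]
def fk(q,s,o,E,L):
    A=R.identity(); p=np.zeros(3)
    for i,r in enumerate(rots(np.array(q)+o,s)): p=p+A.apply(L[i]); A=A*r
    return A*E,p+A.apply(L[7])
def chain(q,s):
    A=R.identity()
    for r in rots(q,s): A=A*r
    return A
lo=np.array([-2.58,-.38,-1.3,.25,-1.5,.08,-2.65]); hi=np.array([2.58,2.09,1.39,2.4,4.64,2.09,2.65])
best=None
for s in product((1,-1),repeat=7):
    if s[1]<0: continue
    Es=[chain(q,s).inv()*Rq(o) for q,p,o in D]; m=R.concatenate(Es).mean(); e=max((m.inv()*x).magnitude() for x in Es)
    if best is None or e<best[0]: best=(e,s,m)
e,S,E=best
def Lof(v): # z lengths + x offsets per segment
    L=np.zeros((8,3)); L[0,2],L[3,2],L[5,2],L[7,2]=v[:4]; L[2,0],L[4,0],L[6,0],L[6,1]=v[4:]; 
    return L
def res(v): return np.concatenate([fk(q,S,0,E,Lof(v))[1]-p for q,p,o in D]+[v[4:]*.02])
sol=least_squares(res,[300,350,350,250,0,0,0,0]); LL=Lof(sol.x)
def FK(q): return fk(q,S,0,E,LL)
def ik(Rt,pt,q0,n=30,w=.05):
    Rt=R.from_matrix(Rt); rng=np.random.default_rng(0); out=[]
    for k in range(n):
        g=np.clip(np.array(q0)+(rng.normal(0,.6,7) if k else 0),lo+.1,hi-.1)
        def r(q):
            A,p=FK(q); return np.r_[(p-pt)/10,(Rt.inv()*A).as_rotvec()*20,w*(q-q0)]
        o=least_squares(r,g,bounds=(lo+.06,hi-.06)); A,p=FK(o.x)
        out.append((np.linalg.norm(p-pt),np.degrees((Rt.inv()*A).magnitude()),np.abs(o.x-q0).max(),o.x))
    ok=[x for x in out if x[0]<3 and x[1]<1.5]
    return min(ok,key=lambda x:x[2]) if ok else min(out,key=lambda x:x[0]+5*x[1])
E
python3 - <<'E'
from kin import *
print("ori err",np.degrees(e),S,sol.x.round(1)); print(np.abs(res(sol.x)).max())
q0=c["joints"]
qp=np.array(D[3][0])
for xy in((-25,75),(-60,60),(30,70)):
  for ps in (79,104,-60,-80):
    for h in(100,0):
        Rf,tf=goal(ps,xy,h); r=ik(Rf,tf,qp,12); print(xy,ps,h,round(r[0],1),round(r[1],1),r[3].round(2))
E
```

```text
base in tool [-40.4  -2.7   2.9] neck in tool [ 0.867  0.001 -0.499]
ori err 0.7172666634320735 (-1, 1, -1, 1, -1, 1, -1) [279.2 462.  533.2 333.6   9.8  35.9  20.4 -46.3]
13.72998800067296
(-25, 75) 79 100 0.0 0.0 [-0.4   0.37  0.47  1.98 -1.38  1.23  0.65]
(-25, 75) 79 0 0.0 0.0 [-0.16  0.55  0.22  1.97 -1.44  1.15  0.86]
(-25, 75) 104 100 0.0 0.0 [-0.21  0.53  0.24  1.69 -1.11  1.5   0.71]
(-25, 75) 104 0 0.0 0.0 [-0.1   0.69  0.11  1.68 -1.1   1.39  0.83]
(-25, 75) -60 100 0.0 0.0 [-0.97  0.58  0.06  1.76  0.9   1.46  2.32]
(-25, 75) -60 0 0.0 0.0 [-0.95  0.74  0.02  1.75  0.93  1.37  2.19]
(-25, 75) -80 100 0.0 0.0 [-0.85  0.71 -0.01  1.52  0.75  1.7   2.23]
(-25, 75) -80 0 0.0 0.0 [-0.83  0.85 -0.04  1.51  0.76  1.62  2.13]
(-60, 60) 79 100 0.0 0.0 [-0.41  0.33  0.53  2.04 -1.36  1.26  0.69]
(-60, 60) 79 0 0.0 0.0 [-0.18  0.53  0.29  2.03 -1.44  1.2   0.91]
(-60, 60) 104 100 0.0 0.0 [-0.22  0.49  0.29  1.77 -1.11  1.52  0.76]
(-60, 60) 104 0 0.0 0.0 [-0.1   0.66  0.15  1.76 -1.1   1.41  0.89]
(-60, 60) -60 100 0.0 0.0 [-0.99  0.52  0.06  1.86  0.9   1.44  2.28]
(-60, 60) -60 0 0.0 0.0 [-0.96  0.69  0.02  1.85  0.93  1.36  2.14]
(-60, 60) -80 100 0.0 0.0 [-0.86  0.65 -0.01  1.63  0.73  1.68  2.2 ]
(-60, 60) -80 0 0.0 0.0 [-0.84  0.8  -0.05  1.62  0.75  1.58  2.09]
(30, 70) 79 100 0.0 0.0 [-0.33  0.44  0.39  1.85 -1.38  1.23  0.6 ]
(30, 70) 79 0 0.0 0.0 [-0.19  0.62  0.23  1.84 -1.44  1.16  0.78]
(30, 70) 104 100 0.0 0.0 [-0.14  0.61  0.15  1.55 -1.09  1.5   0.64]
(30, 70) 104 0 0.0 0.0 [-0.05  0.76  0.03  1.54 -1.06  1.39  0.75]
(30, 70) -60 100 0.0 0.0 [-0.93  0.65  0.08  1.64  0.92  1.44  2.39]
(30, 70) -60 0 0.0 0.0 [-0.91  0.8   0.05  1.63  0.94  1.37  2.26]
(30, 70) -80 100 0.0 0.0 [-0.82  0.79  0.01  1.38  0.77  1.71  2.31]
(30, 70) -80 0 0.0 0.0 [-0.81  0.93 -0.01  1.37  0.78  1.63  2.21]
```

```bash
python3 - <<'E'
from kin import *
Rc,pc,st=cur()
P=rel("back",Rp,np.array([520,230,260.]),Rc,pc)
for ps in (-80,-72):
    Rf,tf=goal(ps,(-25,75),100); rel(f"spin{ps}",Rf,tf,*P)
E
```

```text
base in tool [-40.4  -2.7   2.9] neck in tool [ 0.867  0.001 -0.499]
back tcp [520. 230. 260.] shift [-0.0024, -0.0303, -0.2056] turn [9.7, -65.2, -75.4] rows 11.7
spin-80 tcp [539. 234. 141.] shift [0.0598, 0.0197, 0.1035] turn [46.5, 1.7, -172.9] rows 20.8
spin-72 tcp [542. 235. 141.] shift [0.0599, 0.0221, 0.1034] turn [-45.5, 7.0, 169.2] rows 20.4
```

>>> {"api": "move_arm", "payload": {
  "series": [
    [0, -0.003, -0.04, 0.8, -5.4, -6.3, 0],
    [0, -0.006, -0.08, 1.6, -10.9, -12.6, 0],
    [0, -0.009, -0.12, 2.4, -16.3, -18.9, 0],
    [0, -0.012, -0.15, 3.2, -21.7, -25, 0],
    [0, -0.015, -0.17, 4, -27.1, -31.4, 0],
    [0, -0.02, -0.18, 4.8, -32.6, -37.7, 0],
    [0, -0.025, -0.19, 5.6, -38, -44, 0],
    [0, -0.03, -0.2, 6.4, -43.5, -50, 0]
  ]
}}

```text
time: 8.25
tool_pos: [526.3, 232.0, 256.2]
orientation: [0.028, 0.87, 0.45, 0.2]
wrist_force: [1.9, -2.7, -1.4]
gripper_width: 0.663
grasp_force: 38.4
```

```bash
python3 - <<'E'
from kin import *
Rc,pc,st=cur(); print(st["joints"].round(2),pc.round(),st["dq"].round(1),st["gripper_width"])
rel("back",Rp,np.array([520,230,260.]),Rc,pc)
E
```

```text
base in tool [-40.4  -2.7   2.9] neck in tool [ 0.867  0.001 -0.499]
[ 0.86 -0.19 -1.23  1.92 -0.2   0.88 -0.93] [526. 232. 256.] [-0.2 -1.3  0.5 -0.6 -1.2  2.   1.7] 0.6626175853209629
back tcp [520. 230. 260.] shift [-0.0036, -0.0028, -0.0061] turn [7.9, -40.5, -50.8] rows 7.6
```

>>> {"api": "move_arm", "payload": {
  "series": [
    [0, 0, 0, 1, -5, -6.3, 0],
    [-0.001, 0, 0, 2, -10, -12.6, 0],
    [-0.002, 0, 0, 3, -15, -18.9, 0],
    [-0.003, 0, 0, 4, -20, -25.2, 0],
    [-0.003, -0.002, 0, 5, -25, -31.5, 0],
    [-0.003, -0.002, 0, 6, -30, -38, 0],
    [-0.003, -0.002, 0, 7, -35, -44, 0],
    [-0.003, -0.002, 0, 7.9, -40.5, -50.8, 0]
  ]
}}

```text
time: 9.05
tool_pos: [524.5, 232.8, 253.6]
orientation: [0.202, 0.611, 0.747, -0.164]
wrist_force: [-0.2, -0.1, -1.8]
gripper_width: 0.661
grasp_force: 38.4
```

```bash
python3 - <<'E'
from kin import *
Rc,pc,st=cur(); print(st["joints"].round(2),pc.round(),st["dq"].round(1),st["gripper_width"])
rel("back",Rp,np.array([520,230,260.]),Rc,pc)
for ps,xy in ((-80,(-25,75)),(-90,(-25,75)),(-60,(-25,75))):
    Rf,tf=goal(ps,xy,100); rel(f"spin{ps}",Rf,tf,Rc,pc); r=ik(Rf,tf,st["joints"],12); print(r[0].round(2),r[1].round(2),r[3].round(2))
E
```

```text
base in tool [-40.4  -2.7   2.9] neck in tool [ 0.867  0.001 -0.499]
[ 0.01  0.56 -1.11  1.49  0.82  1.82 -0.91] [525. 233. 254.] [-0.8  0.5  0.3 -0.3  0.6  1.   0.7] 0.6614358363271005
back tcp [520. 230. 260.] shift [-0.0048, -0.005, -0.0046] turn [0.1, 0.2, -0.1] rows 0.2
spin-80 tcp [539. 234. 141.] shift [0.0553, 0.0145, 0.0987] turn [46.2, 1.8, -173.0] rows 20.8
0.0 0.0 [-0.32  0.88 -0.83  1.52  1.12  2.03  1.98]
spin-90 tcp [536. 234. 141.] shift [0.0556, 0.0115, 0.0985] turn [44.3, 12.3, -165.8] rows 20.0
0.0 0.0 [-0.42  0.87 -0.64  1.4   0.94  2.03  1.97]
spin-60 tcp [545. 236. 141.] shift [0.0561, 0.0206, 0.0982] turn [-42.7, 19.1, 160.1] rows 19.4
0.0 0.0 [-0.19  0.86 -1.02  1.77  1.36  1.96  2.08]
```

>>> {"api": "move_arm", "payload": {
  "series": [
    [0, 0, 0, 2.2, 0.1, -8.2, 0],
    [0, 0, 0, 4.4, 0.2, -16.4, 0],
    [0, 0, 0, 6.6, 0.3, -24.7, 0],
    [0, 0, 0, 8.8, 0.3, -33, 0],
    [0, 0, 0, 11, 0.4, -41.2, 0],
    [0, 0, 0, 13.2, 0.5, -49.4, 0],
    [0, 0, 0, 15.4, 0.6, -57.7, 0]
  ]
}}

```text
time: 9.75
tool_pos: [524.3, 232.6, 252.9]
orientation: [0.012, 0.197, 0.923, -0.331]
wrist_force: [0.6, -1.3, -2.5]
gripper_width: 0.662
grasp_force: 38.4
```

>>> {"api": "move_arm", "payload": {
  "series": [
    [0, 0, 0, 2.2, 0.1, -8.2, 0],
    [0, 0, 0, 4.4, 0.2, -16.4, 0],
    [0, 0, 0, 6.6, 0.3, -24.7, 0],
    [0, 0, 0, 8.8, 0.3, -33, 0],
    [0, 0, 0, 11, 0.4, -41.2, 0],
    [0, 0, 0, 13.2, 0.5, -49.4, 0],
    [0, 0, 0, 15.4, 0.6, -57.7, 0]
  ]
}}

```text
time: 10.45
tool_pos: [524.0, 233.2, 254.3]
orientation: [-0.177, -0.27, 0.853, -0.411]
wrist_force: [-0.4, 0.0, -2.5]
gripper_width: 0.667
grasp_force: 38.4
```

```bash
python3 - <<'E'
from kin import *
Rc,pc,st=cur(); print(st["joints"].round(2),pc.round(),st["dq"].round(1),st["gripper_width"])
Rf,tf=goal(-80,(-25,75),80); rel(f"spin",Rf,tf,Rc,pc)
E
```

```text
base in tool [-40.4  -2.7   2.9] neck in tool [ 0.867  0.001 -0.499]
[-0.56  0.67 -0.41  1.26  0.72  2.08  1.26] [524. 233. 254.] [-0.4  0.   0.4  0.1  0.1 -0.   1.5] 0.6667581839315987
spin tcp [539. 234. 121.] shift [-0.0824, 0.0722, 0.0784] turn [15.4, 0.9, -57.5] rows 6.9
```

>>> {"api": "move_arm", "payload": {
  "series": [
    [0, 0, 0, 2.2, 0.1, -8.2, 0],
    [-0.005, 0.004, 0.005, 4.4, 0.2, -16.4, 0],
    [-0.02, 0.018, 0.02, 6.6, 0.3, -24.7, 0],
    [-0.035, 0.03, 0.033, 8.8, 0.3, -33, 0],
    [-0.05, 0.043, 0.047, 11, 0.4, -41.2, 0],
    [-0.065, 0.057, 0.062, 13.2, 0.6, -49.4, 0],
    [-0.082, 0.072, 0.078, 15.4, 0.9, -57.5, 0],
    [-0.082, 0.072, 0.078, 15.4, 0.9, -57.5, 0]
  ]
}}

```text
time: 11.25
tool_pos: [538.0, 232.8, 117.3]
orientation: [0.325, 0.663, -0.556, 0.383]
wrist_force: [-0.8, -0.5, -1.0]
gripper_width: 0.663
grasp_force: 38.4
```

```bash
python3 - <<'E'
from kin import *
Rc,pc,st=cur(); print(st["joints"].round(2),pc.round(),st["dq"].round(1),st["gripper_width"])
print("neck world",(Rc@nt).round(3),"base tray",T(Rc@bt+pc).round(1),(Rc@bt+pc)[2])
for h in (10,3,0):Rf,tf=goal(-80,(-25,75),h); rel(h,Rf,tf,Rc,pc)
f=cam("side"); C=cloud(f); t=T(C); I=f["img"].astype(int)
m=(abs(t[...,0]+25)<33)&(t[...,1]>38)&(t[...,1]<112)&(C[...,2]>30)&(C[...,2]<250)&(I.min(-1)>140)
print("pts",m.sum(),np.percentile(C[...,2][m],[0.5,1,3,99]),T(C[m]).mean(0))
cv2.imwrite("pics/s3.png",cv2.resize(f["img"][60:300,120:440],(640,480)))
E
```

```text
base in tool [-40.4  -2.7   2.9] neck in tool [ 0.867  0.001 -0.499]
[-0.56  0.81 -0.51  1.46  0.95  1.92  2.06] [538. 233. 117.] [ 0.  -0.  -0.  -0.1 -0.   0.1 -0.1] 0.6630579525087341
neck world [0.003 0.004 1.   ] base tray [-26.6  74. ] 80.78221408475302
10 tcp [539. 234.  51.] shift [-0.0585, -0.0017, 0.0323] turn [0.2, -0.2, 0.1] rows 1.3
3 tcp [539. 234.  44.] shift [-0.0646, -0.0018, 0.0358] turn [0.2, -0.2, 0.1] rows 1.5
0 tcp [539. 234.  41.] shift [-0.0672, -0.0018, 0.0372] turn [0.2, -0.2, 0.1] rows 1.5
pts 1032 [ 83.21740757  83.90487419  87.29075345 180.46610566] [-33.62046593  56.54923193]
```

View pics/s3.png

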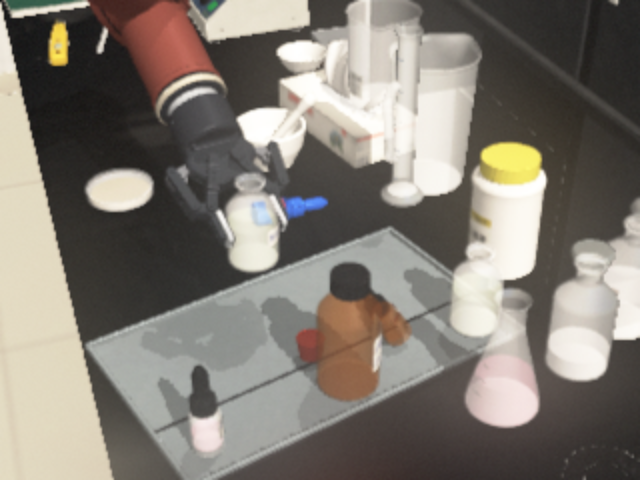

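The bottle hangs upright in the gripper, at about (253,225) in the crop, with its base about 81 mm up. I'll lower it gently and release.

>>> {"api": "move_arm", "payload": {
  "series": [
    [-0.02, -0.001, 0.011, 0, 0, 0, 0],
    [-0.04, -0.001, 0.022, 0, 0, 0, 0],
    [-0.055, -0.002, 0.03, 0, 0, 0, 0],
    [-0.062, -0.002, 0.0345, 0, 0, 0, 0],
    [-0.064, -0.002, 0.0358, 0, 0, 0, 0],
    [-0.064, -0.002, 0.0358, 0, 0, 0, 0]
  ]
}}

```text
time: 11.9
tool_pos: [542.2, 232.4, 47.7]
orientation: [0.323, 0.66, -0.56, 0.383]
wrist_force: [0.5, -0.3, -1.5]
gripper_width: 0.662
grasp_force: 38.4
```

>>> {"api": "move_arm", "payload": {
  "series": [
    [-0.0009, 0, 0.0005, 0, 0, 0, 0],
    [-0.0018, 0, 0.001, 0, 0, 0, 0],
    [-0.0018, 0, 0.001, 0, 0, 0, 0]
  ]
}}

```text
time: 12.2
tool_pos: [542.2, 232.2, 45.3]
orientation: [0.323, 0.66, -0.56, 0.383]
wrist_force: [-0.3, 0.5, -2.2]
gripper_width: 0.663
grasp_force: 38.4
```

>>> {"api": "move_arm", "payload": {
  "series": [
    [-0.0009, 0, 0.0005, 0, 0, 0, 0],
    [-0.0018, 0, 0.001, 0, 0, 0, 0],
    [-0.0018, 0, 0.001, 0, 0, 0, 0]
  ]
}}

```text
time: 12.5
tool_pos: [542.0, 232.1, 42.8]
orientation: [0.323, 0.66, -0.56, 0.382]
wrist_force: [0.7, 0.1, -1.9]
gripper_width: 0.665
grasp_force: 38.4
```

>>> {"api": "move_arm", "payload": {
  "series": [
    [-0.0009, 0, 0.0005, 0, 0, 0, 0],
    [-0.0018, 0, 0.001, 0, 0, 0, 0],
    [-0.0018, 0, 0.001, 0, 0, 0, 0]
  ]
}}

```text
time: 12.8
tool_pos: [542.0, 232.3, 41.2]
orientation: [0.323, 0.66, -0.56, 0.383]
wrist_force: [-0.8, -0.0, 3.6]
gripper_width: 0.668
grasp_force: 38.7
```

>>> {"api": "move_arm", "payload": {
  "series": [
    [0, 0, 0, 0, 0, 0, 1],
    [0, 0, 0, 0, 0, 0, 1],
    [0, 0, 0, 0, 0, 0, 1],
    [0, 0, 0, 0, 0, 0, 1],
    [0, 0, -0.02, 0, 0, 0, 1],
    [0, 0, -0.05, 0, 0, 0, 1],
    [0, 0, -0.09, 0, 0, 0, 1],
    [0, 0, -0.13, 0, 0, 0, 1]
  ]
}}

```text
time: 13.6
tool_pos: [523.3, 343.8, 106.3]
orientation: [0.324, 0.66, -0.56, 0.382]
wrist_force: [0.6, 0.1, 0.1]
gripper_width: 0.998
grasp_force: 0.0
```

```bash
python3 - <<'E'
from kin import *
Rc,pc,st=cur(); print(st["joints"].round(2),pc.round(),Rc.round(2).tolist(),st["wrist_force"].round(1),st["gripper_width"])
f=cam("side"); C=cloud(f); t=T(C); I=f["img"].astype(int)
m=(abs(t[...,0]+25)<40)&(t[...,1]>30)&(t[...,1]<115)&(C[...,2]>15)&(C[...,2]<112)&(I.min(-1)>140)
n_,l,s_,_=cv2.connectedComponentsWithStats(m.astype(np.uint8)); m=l==1+s_[1:,4].argmax()
print("pts",m.sum(),np.percentile(C[m],[2,98],axis=0).round(1).tolist(),np.percentile(t[m],[2,98],axis=0).round(1).tolist())
# dropper plan: orient from current
for lean in(30,35,40):
  angd=np.pi/2-.207; Rd,nd=lying(angd,lean); g=v3(np.array([73.6,-68])+27*np.array([np.cos(angd),np.sin(angd)]),20.5); tcp=g+21*Rd[:,2]
  r=ik(Rd,tcp,st["joints"],8); print(lean,tcp.round(),r[0].round(1),r[1].round(1),r[3].round(2))
  for sg in(1,):
    P=rel("pre",Rd,tcp-110*Rd[:,2],Rc,pc)
E
```

```text
base in tool [-40.4  -2.7   2.9] neck in tool [ 0.867  0.001 -0.499]
[-0.71  0.96 -0.5   1.21  0.93  2.04  2.05] [523. 344. 106.] [[0.08, -0.99, 0.14], [-0.49, -0.16, -0.86], [0.87, -0.0, -0.5]] [0.6 0.1 0.1] 0.9975841414258784
pts 828 [[510.5, 218.7, 17.3], [561.6, 261.8, 101.9]] [[-52.4, 42.1], [-4.8, 85.3]]
30 [667. 154.   2.] 0.0 0.0 [-0.69  0.77  0.24  1.43  0.32  1.22 -0.6 ]
pre tcp [664. 209.  98.] shift [0.0701, -0.117, 0.1398] turn [45.5, -7.6, -168.9] rows 20.4
35 [667. 152.   3.] 0.0 0.0 [-0.71  0.8   0.24  1.41  0.38  1.27 -0.65]
pre tcp [664. 216.  93.] shift [0.0633, -0.1178, 0.1362] turn [38.1, -7.9, -171.0] rows 20.4
40 [667. 151.   4.] 0.0 0.0 [-0.74  0.85  0.24  1.38  0.44  1.32 -0.69]
pre tcp [664. 222.  89.] shift [0.0561, -0.1185, 0.1333] turn [30.6, -8.2, -172.7] rows 20.4
```

>>> {"api": "move_arm", "payload": {
  "series": [
    [0.035, 0, -0.02, 0, 0, 0, 0.7],
    [0.07, 0, -0.04, 0, 0, 0, 0.7],
    [0.1, 0, -0.06, -2.2, 0, 8.2, 0.7],
    [0.13, 0, -0.075, -4.4, 0, 16.4, 0.7],
    [0.13, 0, -0.075, -6.6, 0, 24.6, 0.7],
    [0.13, 0, -0.075, -8.8, 0, 32.8, 0.7],
    [0.13, 0, -0.075, -11, 0, 41, 0.7],
    [0.13, 0, -0.075, -13.2, 0, 49.2, 0.7]
  ]
}}

```text
time: 14.45
tool_pos: [522.9, 343.9, 255.5]
orientation: [-0.206, -0.327, 0.822, -0.417]
wrist_force: [0.4, -0.2, -0.6]
gripper_width: 0.699
grasp_force: 0.0
```

```bash
cat > drop.py <<'E'
from kin import *
angd=np.pi/2-.207; Rd,nd=lying(angd,35); bd=v3((73.6,-68.5),20.5); tcpd=bd+27*nd+11.6*Rd[:,2]
E
python3 - <<'E'
from drop import *
Rc,pc,st=cur(); print(st["joints"].round(2),pc.round()); print(tcpd)
P=rel("pre",Rd,tcpd-110*Rd[:,2],Rc,pc); rel("pre-hi",Rd,np.array([650,240,240]),Rc,pc)
E
```

```text
base in tool [-40.4  -2.7   2.9] neck in tool [ 0.867  0.001 -0.499]
[-1.06  0.83  0.28  1.    0.42  2.08  1.61] [523. 344. 255.]
[666.68360745 157.38821309  10.99783629]
pre tcp [664. 220. 101.] shift [-0.1482, -0.0691, 0.1795] turn [-26.4, 3.3, 131.1] rows 15.6
pre-hi tcp [650 240 240] shift [-0.0606, -0.1272, 0.0857] turn [-26.4, 3.3, 131.1] rows 15.6
```

>>> {"api": "move_arm", "payload": {
  "series": [
    [-0.005, -0.01, 0.007, -1.6, 0.2, 8.2, 0.7],
    [-0.01, -0.02, 0.014, -3.3, 0.4, 16.4, 0.7],
    [-0.015, -0.03, 0.021, -5, 0.6, 24.6, 0.7],
    [-0.02, -0.042, 0.028, -6.6, 0.8, 32.8, 0.7],
    [-0.025, -0.053, 0.035, -8.3, 1, 41, 0.7],
    [-0.03, -0.064, 0.042, -9.9, 1.2, 49.2, 0.7],
    [-0.035, -0.074, 0.05, -11.5, 1.4, 57.4, 0.7],
    [-0.04, -0.085, 0.057, -13.2, 1.6, 65.5, 0.7]
  ]
}}

```text
time: 15.25
tool_pos: [608.3, 274.1, 245.0]
orientation: [0.006, 0.199, 0.906, -0.375]
wrist_force: [-1.0, -0.2, -0.7]
gripper_width: 0.701
grasp_force: 0.0
```

```bash
python3 - <<'E'
from drop import *
Rc,pc,st=cur(); print(st["joints"].round(2),pc.round())
P=rel("pre",Rd,tcpd-110*Rd[:,2],Rc,pc)
E
```

```text
base in tool [-40.4  -2.7   2.9] neck in tool [ 0.867  0.001 -0.499]
[-0.98  0.84  0.53  0.98  0.19  1.93  0.66] [608. 274. 245.]
pre tcp [664. 220. 101.] shift [-0.0472, 0.0833, 0.1324] turn [-13.2, 1.6, 65.6] rows 7.8
```

>>> {"api": "move_arm", "payload": {
  "series": [
    [-0.006, 0.01, 0.016, -1.6, 0.2, 8.2, 0.7],
    [-0.012, 0.02, 0.032, -3.3, 0.4, 16.4, 0.7],
    [-0.018, 0.03, 0.048, -5, 0.6, 24.6, 0.7],
    [-0.024, 0.041, 0.065, -6.6, 0.8, 32.8, 0.7],
    [-0.03, 0.052, 0.082, -8.3, 1, 41, 0.7],
    [-0.036, 0.063, 0.1, -9.9, 1.2, 49.2, 0.7],
    [-0.042, 0.073, 0.116, -11.5, 1.4, 57.4, 0.7],
    [-0.0472, 0.0833, 0.1324, -13.2, 1.6, 65.6, 0.7]
  ]
}}

```text
time: 16.05
tool_pos: [663.6, 220.6, 100.6]
orientation: [0.217, 0.66, 0.689, -0.208]
wrist_force: [0.7, -0.4, 0.0]
gripper_width: 0.7
grasp_force: 0.0
```

```bash
python3 - <<'E'
from drop import *
Rc,pc,st=cur(); print(st["joints"].round(2),pc.round(),st["dq"].round(1))
rel("pick",Rd,tcpd,Rc,pc)
f=cam("wrist"); cv2.imwrite("pics/w3.png",f["img"])
C=cloud(f); t=T(C); z=C[...,2]
m=(z>12)&(z<60)&(t[...,1]<40)&(t[...,1]>-72)&(t[...,0]>50)&(t[...,0]<115)
for yy in range(-64,32,12):
    k=m&(abs(t[...,1]-yy)<5)
    if k.sum()>4: print(yy,np.percentile(t[...,0][k],[2,98]).round(1),z[k].max().round(1))
print("ymin",np.percentile(t[...,1][m],1))
E
```

```text
base in tool [-40.4  -2.7   2.9] neck in tool [ 0.867  0.001 -0.499]
[-1.08  0.86  0.76  1.3   0.01  1.41 -0.4 ] [664. 221. 101.] [-0.2  0.1  0.3  0.4 -0.2 -0.7 -1.3]
pick tcp [667. 157.  11.] shift [-0.0005, 0.0003, 0.1098] turn [0.1, -0.0, -0.0] rows 2.2
-64 [61.8 91.3] 37.2
-52 [62.8 94.4] 37.4
-40 [65.1 96.9] 36.5
-28 [68.  98.7] 36.1
-16 [70.4 98.1] 33.1
-4 [75.9 99.7] 31.8
8 [83.5 99.2] 27.2
20 [ 85.  101.3] 26.5
ymin -66.24584084387035
```

View pics/w3.png

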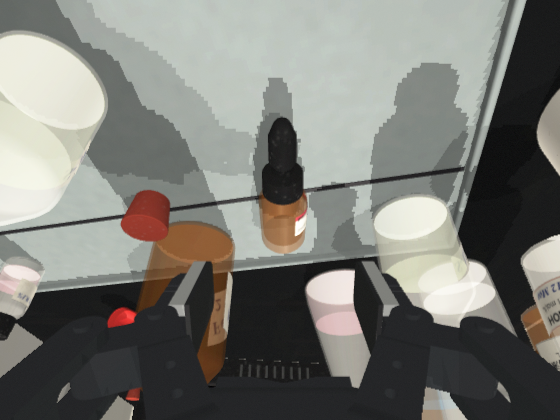

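The dropper at (283,200) is centred between the fingers, and nothing blocks the way down. I'll pick it.

>>> {"api": "move_arm", "payload": {
  "newtons": 25,
  "series": [
    [0, 0.001, 0.03, 0, 0, 0, 0.7],
    [0, 0.001, 0.06, 0, 0, 0, 0.7],
    [0, 0.001, 0.09, 0, 0, 0, 0.7],
    [0, 0.001, 0.11, 0, 0, 0, 0.7],
    [0, 0.001, 0.11, 0, 0, 0, 0.7],
    [0, 0.001, 0.11, 0, 0, 0, 0],
    [0, 0.001, 0.11, 0, 0, 0, 0],
    [0, 0.001, 0.11, 0, 0, 0, 0]
  ]
}}

```text
time: 16.9
tool_pos: [667.9, 159.6, 12.5]
orientation: [0.217, 0.657, 0.691, -0.208]
wrist_force: [-0.4, 1.9, 2.9]
gripper_width: 0.369
grasp_force: 26.2
```

>>> {"api": "move_arm", "payload": {
  "series": [
    [0, 0, 0, 0, 0, 0, 0],
    [0, 0, 0, 0, 0, 0, 0],
    [0, 0, 0, 0, 0, 0, 0]
  ]
}}

```text
time: 17.2
tool_pos: [667.8, 159.6, 12.5]
orientation: [0.217, 0.657, 0.691, -0.208]
wrist_force: [-0.9, 2.7, 6.4]
gripper_width: 0.372
grasp_force: 26.6
```

```bash
python3 - <<'E'
from drop import *
Rc,pc,st=cur(); print(st["time"],st["joints"].round(2),pc,st["orientation"].round(4).tolist(),st["gripper_width"],st["grasp_force"],st["wrist_force"])
b=Rc.T@(bd-pc); print("base in tool",b.round(1))
np.savez("dp.npz",R=Rc,p=pc)
E
```

```text
base in tool [-40.4  -2.7   2.9] neck in tool [ 0.867  0.001 -0.499]
17.2 [-1.03  0.91  0.74  1.43 -0.    1.21 -0.39] [667.84708214 159.56561539  12.51059961] [0.217, 0.6574, 0.6911, -0.2076] 0.37247878285219965 26.5636378666386 [-0.87897802  2.65597621  6.40272336]
base in tool [-23.   -1.4   6.3]
```

>>> {"api": "move_arm", "payload": {
  "series": [
    [-0.006, 0, -0.008, 0, 0, 0, 0],
    [-0.017, 0, -0.025, 0, 0, 0, 0],
    [-0.04, 0, -0.057, 0, 0, 0, 0],
    [-0.063, 0, -0.09, 0, 0, 0, 0],
    [-0.086, 0, -0.123, 0, 0, 0, 0],
    [-0.11, 0, -0.155, 0, 0, 0, 0],
    [-0.11, 0, -0.155, 0, 0, 0, 0]
  ]
}}

```text
time: 17.9
tool_pos: [670.2, 156.1, 209.5]
orientation: [0.219, 0.659, 0.69, -0.205]
wrist_force: [1.0, -1.5, -1.2]
gripper_width: 0.375
grasp_force: 25.7
```

```bash
cat >> drop.py <<'E'
D_=np.load("dp.npz"); btd=D_["R"].T@(bd-D_["p"]); btd[1]=0; ntd=D_["R"].T@nd
def goald(ps,xy,h):
    Rf=stand(Rd,nd,ps-np.degrees(angd+a)); Rf=R.align_vectors([[0,0,1]],[Rf@ntd])[0].as_matrix()@Rf
    return Rf,v3(xy,4+h)-Rf@btd
E
python3 - <<'E'
from drop import *
Rc,pc,st=cur(); print(st["joints"].round(2),pc.round(),st["gripper_width"])
for ps in(-61,-72):
  for h in(180,0):
    Rf,tf=goald(ps,(-100,-85),h); rel(f"{ps} {h}",Rf,tf,Rc,pc); r=ik(Rf,tf,st["joints"],12); print(r[0].round(1),r[1].round(1),r[3].round(2))
w=R.from_matrix(Rc.T@Rf)
E
```

```text
base in tool [-40.4  -2.7   2.9] neck in tool [ 0.867  0.001 -0.499]
[-1.06  0.72  0.83  1.3   0.08  1.48 -0.29] [670. 156. 210.] 0.37485792275505675
-61 180 tcp [508.  71. 206.] shift [-0.0626, -0.1664, 0.0461] turn [-27.9, 25.6, 156.5] rows 18.7
0.0 0.0 [-1.21  0.23  0.47  2.08  0.86  1.29  2.48]
-61 0 tcp [508.  71.  26.] shift [0.0403, -0.1675, 0.1938] turn [-27.9, 25.6, 156.5] rows 18.7
0.0 0.0 [-1.06  0.56  0.31  2.13  0.91  1.04  2.17]
-72 180 tcp [506.  70. 206.] shift [-0.063, -0.1679, 0.0464] turn [-29.4, 15.2, 165.4] rows 19.6
0.0 0.0 [-1.12  0.32  0.43  1.96  0.75  1.4   2.44]
-72 0 tcp [506.  70.  26.] shift [0.0399, -0.1689, 0.1941] turn [-29.4, 15.2, 165.4] rows 19.6
0.0 0.0 [-0.98  0.61  0.26  2.01  0.78  1.16  2.18]
```

>>> {"api": "move_arm", "payload": {
  "series": [
    [-0.012, 0, -0.017, 1.5, 0, -8.2, 0],
    [-0.023, 0, -0.033, 3, 0, -16.4, 0],
    [-0.023, 0, -0.033, 4.5, 0, -24.6, 0],
    [-0.023, 0, -0.033, 6, 0, -32.8, 0],
    [-0.023, 0, -0.033, 7.5, 0, -41, 0],
    [-0.023, 0, -0.033, 9, 0, -49.2, 0],
    [-0.023, 0, -0.033, 10.5, 0, -57.4, 0],
    [-0.023, 0, -0.033, 12, 0, -65.6, 0]
  ]
}}

```text
time: 18.7
tool_pos: [668.0, 156.4, 242.8]
orientation: [0.002, 0.195, 0.912, -0.36]
wrist_force: [0.0, -0.7, -1.2]
gripper_width: 0.368
grasp_force: 25.7
```

```bash
python3 - <<'E'
from drop import *
Rc,pc,st=cur(); print(st["joints"].round(2),pc.round(),st["gripper_width"])
Rf,tf=goald(-65,(-100,-85),200); P=rel("f",Rf,tf,Rc,pc)
w=R.from_matrix(Rc.T@Rf).as_rotvec(); Rh=Rc@R.from_rotvec(w*.55).as_matrix(); rel("half",Rh,.45*pc+.55*tf,Rc,pc)
E
```

```text
base in tool [-40.4  -2.7   2.9] neck in tool [ 0.867  0.001 -0.499]
[-0.85  0.79  0.57  1.05  0.22  1.79  0.81] [668. 156. 243.] 0.3677740271420432
f tcp [507.  70. 226.] shift [0.1204, -0.1039, 0.0907] turn [33.0, -16.6, -124.1] rows 15.1
half tcp [579. 109. 234.] shift [0.0662, -0.0571, 0.0499] turn [18.1, -9.1, -68.3] rows 8.3
```

>>> {"api": "move_arm", "payload": {
  "series": [
    [0.008, -0.007, 0.006, 2.2, -1.1, -8.2, 0],
    [0.016, -0.014, 0.012, 4.4, -2.2, -16.4, 0],
    [0.024, -0.021, 0.018, 6.6, -3.3, -24.6, 0],
    [0.032, -0.028, 0.024, 8.7, -4.4, -32.8, 0],
    [0.04, -0.035, 0.03, 10.9, -5.5, -41, 0],
    [0.049, -0.042, 0.037, 13, -6.6, -49.2, 0],
    [0.057, -0.05, 0.043, 15.2, -7.7, -57.4, 0],
    [0.066, -0.057, 0.05, 17.4, -8.8, -65.6, 0]
  ]
}}

```text
time: 19.5
tool_pos: [579.3, 109.4, 233.2]
orientation: [-0.154, -0.356, 0.808, -0.444]
wrist_force: [-1.1, 0.5, -1.0]
gripper_width: 0.369
grasp_force: 25.7
```

```bash
python3 - <<'E'
from drop import *
Rc,pc,st=cur(); print(st["joints"].round(2),pc.round(),st["gripper_width"])
Rf,tf=goald(-65,(-100,-85),180); P=rel("f",Rf,tf,Rc,pc)
E
```

```text
base in tool [-40.4  -2.7   2.9] neck in tool [ 0.867  0.001 -0.499]
[-0.98  0.55  0.38  1.54  0.62  1.64  1.67] [579. 109. 233.] 0.3688157416794205
f tcp [507.  70. 206.] shift [0.0524, 0.0539, 0.0423] turn [15.4, -7.8, -58.5] rows 7.1
```

>>> {"api": "move_arm", "payload": {
  "series": [
    [0.007, 0.007, 0.005, 2.1, -1, -8, 0],
    [0.014, 0.014, 0.01, 4.2, -2, -16, 0],
    [0.021, 0.021, 0.016, 6.3, -3.1, -24, 0],
    [0.028, 0.028, 0.022, 8.4, -4.2, -32, 0],
    [0.035, 0.036, 0.028, 10.5, -5.3, -40, 0],
    [0.042, 0.044, 0.034, 12.6, -6.4, -48, 0],
    [0.0524, 0.0539, 0.0423, 15.4, -7.8, -58.5, 0],
    [0.0524, 0.0539, 0.0423, 15.4, -7.8, -58.5, 0]
  ]
}}

```text
time: 20.3
tool_pos: [505.7, 69.5, 205.6]
orientation: [0.252, 0.748, -0.476, 0.388]
wrist_force: [-0.4, 0.2, -0.2]
gripper_width: 0.372
grasp_force: 25.7
```

```bash
python3 - <<'E'
from drop import *
Rc,pc,st=cur(); print(st["joints"].round(2),pc.round(),st["gripper_width"],st["dq"].round(1))
print("neck",(Rc@ntd).round(3),"base",T(Rc@btd+pc).round(1),(Rc@btd+pc)[2])
for h in (60,0): Rf,tf=goald(-65,(-100,-85),h); P=rel(f"h{h}",Rf,tf,Rc,pc)
out=[]
for n_ in("side","scene"):
    f=cam(n_); C=cloud(f); t=T(C); z=C[...,2]; I=f["img"].astype(int)
    m=(z>130)&(z<330)&(I[...,2]-I[...,0]>40)&(abs(t[...,0]+100)<40)&(abs(t[...,1]+85)<45)
    if m.sum(): print(n_,m.sum(),np.percentile(C[m],[2,50,98],axis=0).round(1).tolist(),np.percentile(t[m],[2,50,98],axis=0).round(1).tolist())
    m=(z>20)&(z<108)&(t[...,0]<-130)&(t[...,0]>-220)&(abs(t[...,1]+85)<45); print(" sdrop",np.percentile(t[m],[3,50,97],axis=0).round(1).tolist())
    u,v=map(int,proj(f,np.r_[W((-100,-85)),200])); out.append(cv2.resize(f["img"][max(v-110,0):max(v-110,0)+220,max(u-90,0):max(u-90,0)+180],(390,476)))
cv2.imwrite("pics/s4.png",np.hstack(out))
E
```

```text
base in tool [-40.4  -2.7   2.9] neck in tool [ 0.867  0.001 -0.499]
[-1.01  0.23  0.22  2.01  0.84  1.43  2.43] [506.  70. 206.] 0.3716533723533058 [ 0.  -0.1 -0.   0.   0.  -0.1  0.3]
neck [0.001 0.    1.   ] base [-101.6  -85.5] 183.10335169949477
h60 tcp [507.  70.  86.] shift [-0.0977, -0.0025, 0.0681] turn [0.1, 0.0, -0.0] rows 2.4
h0 tcp [507.  70.  26.] shift [-0.1469, -0.003, 0.1025] turn [0.1, 0.0, -0.0] rows 3.6
side 299 [[487.0, 57.9, 183.7], [500.2, 61.5, 208.3], [513.4, 72.2, 230.0]] [[-118.3, -104.2], [-107.7, -100.6], [-93.5, -86.1]]
 sdrop [[-195.5, -104.6], [-183.9, -96.4], [-168.3, -84.2]]
scene 99 [[492.2, 57.0, 191.1], [499.3, 60.9, 220.3], [507.9, 67.4, 229.9]] [[-114.2, -104.7], [-108.5, -100.5], [-100.5, -92.3]]
 sdrop [[-195.2, -105.6], [-185.0, -96.6], [-170.6, -83.5]]
```

View pics/s4.png

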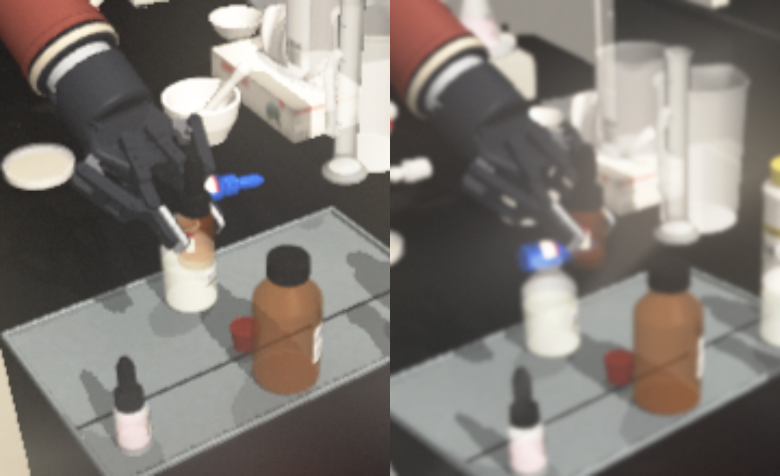

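The dropper hangs upright over the near gap, with its base about 183 mm up. The path down is clear of the standing dropper (130,405), the middle bottle and the clear bottle. I'll lower it.

>>> {"api": "move_arm", "payload": {
  "series": [
    [-0.03, -0.001, 0.021, 0, 0, 0, 0],
    [-0.06, -0.001, 0.042, 0, 0, 0, 0],
    [-0.09, -0.002, 0.063, 0, 0, 0, 0],
    [-0.115, -0.002, 0.08, 0, 0, 0, 0],
    [-0.13, -0.003, 0.091, 0, 0, 0, 0],
    [-0.138, -0.003, 0.0965, 0, 0, 0, 0],
    [-0.14, -0.003, 0.098, 0, 0, 0, 0],
    [-0.14, -0.003, 0.098, 0, 0, 0, 0]
  ]
}}

```text
time: 21.2
tool_pos: [510.1, 72.3, 34.8]
orientation: [0.251, 0.747, -0.478, 0.389]
wrist_force: [0.3, 0.0, -0.0]
gripper_width: 0.368
grasp_force: 25.7
```

>>> {"api": "move_arm", "payload": {
  "series": [
    [-0.0015, 0, 0.001, 0, 0, 0, 0],
    [-0.003, 0, 0.002, 0, 0, 0, 0],
    [-0.003, 0, 0.002, 0, 0, 0, 0]
  ]
}}

```text
time: 21.5
tool_pos: [509.7, 72.4, 30.9]
orientation: [0.25, 0.747, -0.478, 0.388]
wrist_force: [0.2, 0.1, -0.6]
gripper_width: 0.37
grasp_force: 25.7
```

>>> {"api": "move_arm", "payload": {
  "series": [
    [-0.0008, 0, 0.0006, 0, 0, 0, 0],
    [-0.0016, 0, 0.0011, 0, 0, 0, 0],
    [-0.0016, 0, 0.0011, 0, 0, 0, 0]
  ]
}}

```text
time: 21.8
tool_pos: [509.7, 72.3, 28.8]
orientation: [0.251, 0.747, -0.478, 0.389]
wrist_force: [1.0, 0.4, 0.2]
gripper_width: 0.371
grasp_force: 25.8
```

>>> {"api": "move_arm", "payload": {
  "series": [
    [-0.0008, 0, 0.0006, 0, 0, 0, 0],
    [-0.0012, 0, 0.0009, 0, 0, 0, 0],
    [-0.0012, 0, 0.0009, 0, 0, 0, 0]
  ]
}}

```text
time: 22.1
tool_pos: [509.8, 72.2, 28.6]
orientation: [0.251, 0.746, -0.478, 0.389]
wrist_force: [-6.2, 4.0, 14.6]
gripper_width: 0.371
grasp_force: 27.0
```

>>> {"api": "move_arm", "payload": {
  "series": [
    [-0.0008, 0, 0.0006, 0, 0, 0, 0],
    [-0.0012, 0, 0.0009, 0, 0, 0, 0],
    [-0.0012, 0, 0.0009, 0, 0, 0, 0]
  ]
}}

```text
time: 22.4
tool_pos: [510.0, 72.0, 28.4]
orientation: [0.252, 0.746, -0.478, 0.39]
wrist_force: [-9.7, 5.4, 26.4]
gripper_width: 0.37
grasp_force: 27.5
```

```bash
python3 - <<'E'
from drop import *
Rc,pc,st=cur(); print(pc,st["wrist_force"],"neck",(Rc@ntd).round(3),"base",T(Rc@btd+pc).round(1),(Rc@btd+pc)[2])
E
```

```text
base in tool [-40.4  -2.7   2.9] neck in tool [ 0.867  0.001 -0.499]
[509.97767746  71.99890752  28.39427485] [-9.70290669  5.38287386 26.43726872] neck [-0.006  0.003  1.   ] base [-96.7 -84.3] 5.8917965849327665
```

>>> {"api": "move_arm", "payload": {
  "series": [
    [0.0008, 0, -0.0006, 0, 0, 0, 0],
    [0.0016, 0, -0.0011, 0, 0, 0, 0],
    [0.0016, 0, -0.0011, 0, 0, 0, 0]
  ]
}}

```text
time: 22.7
tool_pos: [509.8, 72.1, 28.5]
orientation: [0.251, 0.747, -0.478, 0.389]
wrist_force: [-2.2, 1.8, 7.7]
gripper_width: 0.368
grasp_force: 26.0
```

```bash
python3 - <<'E'
from drop import *
Rc,pc,st=cur(); print(pc,st["wrist_force"])
out=[]
for n_ in("side","scene"):
    f=cam(n_); 
    C=cloud(f); t=T(C); z=C[...,2]; I=f["img"].astype(int)
    m=(z>5)&(z<60)&(I[...,2]-I[...,0]>40)&(abs(t[...,0]+100)<40)&(abs(t[...,1]+85)<45); print(n_,m.sum(),np.percentile(C[m],[1,98],axis=0).round(1).tolist())
E
```

```text
base in tool [-40.4  -2.7   2.9] neck in tool [ 0.867  0.001 -0.499]
[509.81830065  72.06434094  28.54537832] [-2.18653497  1.77422715  7.69219503]
side 188 [[491.5, 59.8, 8.3], [516.2, 73.5, 53.5]]
scene 199 [[492.4, 58.8, 9.4], [514.5, 74.2, 54.2]]
```

>>> {"api": "move_arm", "payload": {
  "series": [
    [0, 0, 0, 0, 0, 0, 0.45],
    [0, 0, 0, 0, 0, 0, 0.6],
    [0, 0, 0, 0, 0, 0, 0.65],
    [0, 0, 0, 0, 0, 0, 0.65],
    [0, 0, -0.015, 0, 0, 0, 0.65],
    [0, 0, -0.04, 0, 0, 0, 0.65],
    [0, 0, -0.08, 0, 0, 0, 0.65],
    [0, 0, -0.12, 0, 0, 0, 0.65]
  ]
}}

```text
time: 23.6
tool_pos: [467.6, 162.9, 97.6]
orientation: [0.251, 0.747, -0.478, 0.388]
wrist_force: [1.1, 0.2, -0.2]
gripper_width: 0.65
grasp_force: 0.0
```

```bash
python3 - <<'E'
from drop import *
Rc,pc,st=cur(); print(st["time"],st["joints"].round(2),pc.round(),st["wrist_force"].round(1))
out=[]
for n_ in("side","scene"):
    f=cam(n_); C=cloud(f); t=T(C); z=C[...,2]; I=f["img"].astype(int)
    m=(z>5)&(z<60)&(I[...,2]-I[...,0]>40)&(abs(t[...,0]+100)<40)&(abs(t[...,1]+85)<45); print(n_,m.sum(),np.percentile(t[m],[1,98],axis=0).round(1).tolist())
    m=(z>8)&(z<75)&(I.min(-1)>140)&(abs(t[...,0]+28)<45)&(t[...,1]>20)&(t[...,1]<110); print(" clear",m.sum(),np.percentile(t[m],[2,98],axis=0).round(1).tolist())
    m=(z>8)&(z<108)&(abs(t[...,0]-168)<45)&(abs(t[...,1]+85)<45)&(I.min(-1)>140); print(" endclear",m.sum(),np.percentile(t[m],[2,98],axis=0).round(1).tolist())
    m=(z>20)&(z<110)&(I[...,2]-I[...,0]>40)&(abs(t[...,0])<45)&(abs(t[...,1]+90)<45); print(" mid",m.sum(),np.percentile(t[m],[2,98],axis=0).round(1).tolist())
    out.append(cv2.resize(f["img"][150:320,160:420],(400,262)))
cv2.imwrite("pics/s5.png",np.hstack(out))
E
```

```text
base in tool [-40.4  -2.7   2.9] neck in tool [ 0.867  0.001 -0.499]
23.6 [-1.1   0.47  0.14  1.95  0.74  1.39  2.22] [468. 163.  98.] [ 1.1  0.2 -0.2]
side 200 [[-113.8, -102.5], [-89.8, -83.7]]
 clear 583 [[-52.6, 41.8], [-4.1, 72.6]]
 endclear 931 [[138.9, -116.3], [182.3, -72.7]]
 mid 1083 [[-43.0, -122.7], [7.1, -75.3]]
scene 232 [[-114.0, -103.0], [-91.6, -84.5]]
 clear 659 [[-52.5, 41.1], [-6.0, 76.4]]
 endclear 993 [[139.1, -117.0], [181.5, -72.4]]
 mid 1200 [[-42.4, -123.7], [0.9, -75.9]]
```

View pics/s5.png

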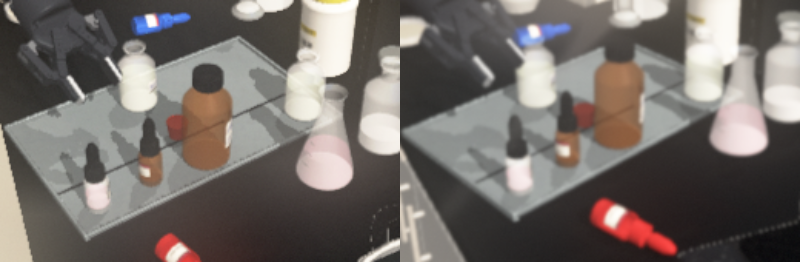

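Both views show the brown dropper standing upright in the near gap, at (150,165) in the left half, and the clear bottle standing at (138,80). Next I'll regrasp the clear bottle in the same pose I released it from.

```bash
python3 - <<'E'
from drop import *
Rc,pc,st=cur()
Rr=R.from_quat([.66,-.56,.383,.323]).as_matrix(); pr=np.array([542,232.3,42.5])
pre=pr-130*Rr[:,2]; print(pre)
rel("up",Rc,pc+[0,0,130],Rc,pc); rel("hi",Rr,pre+[0,0,110],Rc,pc); P=rel("pre",Rr,pre,Rc,pc)
nb=Rr@nt; print("neck",nb.round(3)); print("base",T(Rr@bt+pr))
E
```

```text
base in tool [-40.4  -2.7   2.9] neck in tool [ 0.867  0.001 -0.499]
[523.3100744  343.46736551 107.2495446 ]
up tcp [468. 168. 228.] shift [0.1062, -0.0001, -0.075] turn [0.0, 0.0, 0.0] rows 2.6
hi tcp [523. 343. 217.] shift [0.0191, -0.1243, -0.1788] turn [-13.1, 5.3, 8.5] rows 4.4
pre tcp [523. 343. 107.] shift [-0.0708, -0.1242, -0.1154] turn [-13.1, 5.3, 8.5] rows 3.7
neck [-0.004  0.     1.   ]
base [-22.46954014  72.64525969]
```

>>> {"api": "move_arm", "payload": {
  "series": [
    [0.035, 0, -0.025, 0, 0, 0, 0.8],
    [0.07, 0, -0.05, 0, 0, 0, 1],
    [0.1, 0, -0.075, 0, 0, 0, 1],
    [0.09, -0.03, -0.1, -3, 1.2, 2, 1],
    [0.07, -0.06, -0.125, -6, 2.4, 4, 1],
    [0.045, -0.09, -0.15, -9, 3.7, 6, 1],
    [0.0191, -0.1243, -0.1788, -13.1, 5.3, 8.5, 1],
    [0.0191, -0.1243, -0.1788, -13.1, 5.3, 8.5, 1]
  ]
}}

```text
time: 24.5
tool_pos: [525.3, 341.6, 207.7]
orientation: [0.329, 0.658, -0.559, 0.383]
wrist_force: [-0.1, -0.9, -2.0]
gripper_width: 1.002
grasp_force: 0.0
```

```bash
python3 - <<'E'
from drop import *
Rc,pc,st=cur(); print(st["joints"].round(2),pc.round(),st["dq"].round(1))
Rr=R.from_quat([.66,-.56,.383,.323]).as_matrix(); pr=np.array([542,232.3,42.5])
P=rel("pre",Rr,pr-130*Rr[:,2],Rc,pc); rel("pick",Rr,pr,*P)
E
```

```text
base in tool [-40.4  -2.7   2.9] neck in tool [ 0.867  0.001 -0.499]
[-1.11  0.81  0.2   1.19  0.59  1.93  2.37] [525. 342. 208.] [ 0.   0.1  0.  -0.1 -0.   0.1  0. ]
pre tcp [523. 343. 107.] shift [-0.0887, 0.0012, 0.0473] turn [0.5, -0.6, 0.2] rows 2.0
pick tcp [542. 232.  42.] shift [-0.0, -0.0, 0.13] turn [0.0, 0.0, 0.0] rows 2.6
```

>>> {"api": "move_arm", "payload": {
  "series": [
    [-0.03, 0, 0.016, 0.2, -0.2, 0, 1],
    [-0.06, 0.001, 0.032, 0.4, -0.4, 0.1, 1],
    [-0.0887, 0.0012, 0.0473, 0.5, -0.6, 0.2, 1],
    [-0.0887, 0.0012, 0.0473, 0.5, -0.6, 0.2, 1],
    [-0.0887, 0.0012, 0.0473, 0.5, -0.6, 0.2, 1]
  ]
}}

```text
time: 25.0
tool_pos: [523.6, 339.3, 114.5]
orientation: [0.32, 0.66, -0.562, 0.383]
wrist_force: [1.1, 0.9, 1.1]
gripper_width: 1.003
grasp_force: 0.0
```

```bash
python3 - <<'E'
from drop import *
Rc,pc,st=cur(); print(st["joints"].round(2),pc.round(1),st["dq"].round(1),"neck",(Rc@nt).round(3))
Rr=R.from_quat([.66,-.56,.383,.323]).as_matrix(); pr=np.array([542,232.3,42.5])
rel("pick",Rr,pr,Rc,pc)
E
```

```text
base in tool [-40.4  -2.7   2.9] neck in tool [ 0.867  0.001 -0.499]
[-1.1   0.88  0.18  1.25  0.56  1.81  2.27] [523.6 339.3 114.5] [ 0. -0.  0. -0.  0.  0.  0.] neck [-0.007 -0.005  1.   ]
pick tcp [542. 232.  42.] shift [-0.0078, -0.0001, 0.13] turn [-0.1, 0.2, -0.2] rows 2.6
```

>>> {"api": "move_arm", "payload": {
  "newtons": 35,
  "series": [
    [-0.0078, 0, 0.035, 0, 0, 0, 1],
    [-0.0078, 0, 0.07, 0, 0, 0, 1],
    [-0.0078, 0, 0.1, 0, 0, 0, 1],
    [-0.0078, 0, 0.12, 0, 0, 0, 1],
    [-0.0078, 0, 0.13, 0, 0, 0, 1],
    [-0.0078, 0, 0.13, 0, 0, 0, 1],
    [-0.0078, 0, 0.13, 0, 0, 0, 0],
    [-0.0078, 0, 0.13, 0, 0, 0, 0]
  ]
}}

```text
time: 25.8
tool_pos: [542.2, 234.3, 42.1]
orientation: [0.319, 0.661, -0.562, 0.382]
wrist_force: [0.3, -0.2, -0.1]
gripper_width: 0.691
grasp_force: 0.2
```

>>> {"api": "move_arm", "payload": {
  "series": [
    [0, 0, 0, 0, 0, 0, 0],
    [0, 0, 0, 0, 0, 0, 0],
    [0, 0, 0, 0, 0, 0, 0],
    [0, 0, 0, 0, 0, 0, 0]
  ]
}}

```text
time: 26.2
tool_pos: [542.2, 233.9, 42.2]
orientation: [0.319, 0.66, -0.562, 0.383]
wrist_force: [-2.0, 3.7, 6.1]
gripper_width: 0.663
grasp_force: 37.3
```

```bash
python3 - <<'E'
from drop import *
Rc,pc,st=cur(); print(st["time"],pc.round(1),st["orientation"],"w",st["gripper_width"],st["grasp_force"],st["wrist_force"])
np.savez("cp.npz",R=Rc,p=pc)
base=v3((-22.5,72.6),4); d=Rc.T@(base-pc); print("base in tool",d.round(1))
rel("up",Rc,pc+[0,0,175],Rc,pc)
yaw=R.from_euler('z',4,degrees=True).as_matrix(); up=Rc.T@[0,0,1]
Rf=yaw@Rc; tf=v3((83,-85),4)-Rf@np.r_[d[0],0,d[2]]
for h in(175,0): rel(f"h{h}",Rf,tf+[0,0,h],Rc,pc); r=ik(Rf,tf+[0,0,h],st["joints"],8); print(r[0].round(1),r[1].round(1),r[3].round(2))
E
```

```text
base in tool [-40.4  -2.7   2.9] neck in tool [ 0.867  0.001 -0.499]
26.2 [542.2 233.9  42.2] [ 0.3191649   0.66026119 -0.5618112   0.38282776] w 0.6625835276662173 37.261782637797296 [-2.00243069  3.70324981  6.13012854]
base in tool [-41.1   0.7   5.5]
up tcp [542. 234. 217.] shift [0.1512, -0.0015, -0.0881] turn [0.0, 0.0, 0.0] rows 3.5
h175 tcp [684. 108. 217.] shift [0.2247, -0.1207, 0.0402] turn [3.5, -0.0, -2.0] rows 5.2
0.0 0.0 [-0.85  0.67  0.32  1.46  0.77  1.5   2.57]
h0 tcp [684. 108.  42.] shift [0.0735, -0.1192, 0.1282] turn [3.5, -0.0, -2.0] rows 3.8
0.0 0.0 [-0.83  0.9   0.29  1.48  0.75  1.34  2.38]
```

>>> {"api": "move_arm", "payload": {
  "series": [
    [0.02, 0, -0.011, 0, 0, 0, 0],
    [0.06, 0, -0.035, 0, 0, 0, 0],
    [0.1, 0, -0.058, 0, 0, 0, 0],
    [0.138, -0.001, -0.0805, 0, 0, 0, 0],
    [0.152, -0.025, -0.055, 0, 0, 0, 0],
    [0.17, -0.05, -0.027, 0, 0, 0, 0],
    [0.187, -0.08, 0.005, 0, 0, 0, 0],
    [0.2, -0.102, 0.028, 0, 0, 0, 0]
  ]
}}

```text
time: 27.0
tool_pos: [663.5, 123.8, 201.4]
orientation: [0.32, 0.659, -0.562, 0.383]
wrist_force: [0.6, 0.1, -1.5]
gripper_width: 0.656
grasp_force: 37.6
```

>>> {"api": "move_arm", "payload": {
  "series": [
    [0.0115, -0.0185, 0.0205, 0, 0, 0, 0],
    [0.0115, -0.0185, 0.0205, 0, 0, 0, 0],
    [0.0115, -0.0185, 0.0205, 0, 0, 0, 0]
  ]
}}

```text
time: 27.3
tool_pos: [683.9, 105.5, 200.4]
orientation: [0.32, 0.66, -0.562, 0.382]
wrist_force: [-0.4, 1.0, -0.8]
gripper_width: 0.664
grasp_force: 37.7
```

```bash
cat > last.py <<'E'
from drop import *
Z=np.load("cp.npz"); d=Z["R"].T@(v3((-22.5,72.6),4)-Z["p"]); ntc=Z["R"].T@[0,0,1]
Rc,pc,st=cur(); b=Rc@d+pc; print(st["time"],st["joints"].round(2),pc.round(1),"neck",(Rc@ntc).round(3),"base",T(b).round(1),b[2].round(1),"F",st["wrist_force"].round(1))
E
python3 - <<'E'
from last import *
Rf=R.align_vectors([[0,0,1]],[Rc@ntc])[0].as_matrix()@Rc
for h in(10,2): rel(h,Rf,v3((83,-85),4+h)-Rf@d,Rc,pc)
for n_ in("side","scene"):
    f=cam(n_); C=cloud(f); t=T(C); z=C[...,2]; I=f["img"].astype(int)
    m=(z>130)&(z<215)&(I.min(-1)>140)&(abs(t[...,0]-83)<45)&(abs(t[...,1]+85)<45); print(n_,m.sum(),np.percentile(t[m],[2,98],axis=0).round(1).tolist(),np.percentile(z[m],2))
E
```

```text
base in tool [-40.4  -2.7   2.9] neck in tool [ 0.867  0.001 -0.499]
27.3 [-0.83  0.72  0.3   1.38  0.74  1.58  2.55] [683.9 105.5 200.4] neck [0.002 0.001 1.   ] base [ 82.5 -87.3] 162.1 F [-0.4  1.  -0.8]
10 tcp [684. 108.  52.] shift [-0.1292, 0.0008, 0.0725] turn [0.0, -0.0, 0.1] rows 3.0
2 tcp [684. 108.  44.] shift [-0.1361, 0.0009, 0.0765] turn [0.0, -0.0, 0.1] rows 3.1
side 590 [[49.0, -117.9], [111.1, -85.4]] 165.46564692109982
scene 652 [[45.4, -117.6], [112.9, -74.7]] 165.11879556893575
```

>>> {"api": "move_arm", "payload": {
  "series": [
    [-0.03, 0.0005, 0.0185, 0, 0, 0, 0],
    [-0.06, 0.0007, 0.035, 0, 0, 0, 0],
    [-0.09, 0.0008, 0.0515, 0, 0, 0, 0],
    [-0.112, 0.0008, 0.063, 0, 0, 0, 0],
    [-0.125, 0.0008, 0.0703, 0, 0, 0, 0],
    [-0.1292, 0.0008, 0.0725, 0, 0, 0, 0],
    [-0.1292, 0.0008, 0.0725, 0, 0, 0, 0]
  ]
}}

```text
time: 28.1
tool_pos: [683.9, 108.7, 52.8]
orientation: [0.32, 0.66, -0.562, 0.383]
wrist_force: [0.7, 0.0, -0.9]
gripper_width: 0.66
grasp_force: 37.7
```

>>> {"api": "move_arm", "payload": {
  "series": [
    [-0.0017, 0, 0.001, 0, 0, 0, 0],
    [-0.0035, 0, 0.002, 0, 0, 0, 0],
    [-0.0035, 0, 0.002, 0, 0, 0, 0]
  ]
}}

```text
time: 28.4
tool_pos: [684.2, 108.2, 49.2]
orientation: [0.32, 0.66, -0.562, 0.383]
wrist_force: [0.0, 0.3, -1.0]
gripper_width: 0.663
grasp_force: 37.7
```

```bash
python3 -c "from last import *"
```

```text
base in tool [-40.4  -2.7   2.9] neck in tool [ 0.867  0.001 -0.499]
28.4 [-0.82  0.9   0.27  1.41  0.71  1.44  2.39] [684.2 108.2  49.2] neck [0. 0. 1.] base [ 83.5 -84.7] 10.9 F [ 0.   0.3 -1. ]
```

>>> {"api": "move_arm", "payload": {
  "series": [
    [-0.0017, 0, 0.001, 0, 0, 0, 0],
    [-0.0035, 0, 0.002, 0, 0, 0, 0],
    [-0.0035, 0, 0.002, 0, 0, 0, 0]
  ]
}}

```text
time: 28.7
tool_pos: [683.8, 108.1, 44.2]
orientation: [0.32, 0.66, -0.562, 0.382]
wrist_force: [-0.2, 0.6, -1.2]
gripper_width: 0.665
grasp_force: 37.7
```

>>> {"api": "move_arm", "payload": {
  "series": [
    [-0.0009, 0, 0.0005, 0, 0, 0, 0],
    [-0.0015, 0, 0.0009, 0, 0, 0, 0],
    [-0.0015, 0, 0.0009, 0, 0, 0, 0]
  ]
}}

```text
time: 29.0
tool_pos: [684.0, 108.1, 42.7]
orientation: [0.32, 0.66, -0.562, 0.383]
wrist_force: [0.7, -0.3, -1.1]
gripper_width: 0.666
grasp_force: 37.7
```

>>> {"api": "move_arm", "payload": {
  "series": [
    [-0.0007, 0, 0.0004, 0, 0, 0, 0],
    [-0.001, 0, 0.0006, 0, 0, 0, 0],
    [-0.001, 0, 0.0006, 0, 0, 0, 0]
  ]
}}

```text
time: 29.3
tool_pos: [684.1, 108.1, 42.3]
orientation: [0.32, 0.66, -0.562, 0.383]
wrist_force: [-2.7, 1.0, 4.6]
gripper_width: 0.663
grasp_force: 38.1
```

Contact is light (4.6 N). I'll release with a partial opening, back out, and then raise the arm clear.

>>> {"api": "move_arm", "payload": {
  "series": [
    [0, 0, 0, 0, 0, 0, 0.75],
    [0, 0, 0, 0, 0, 0, 0.8],
    [0, 0, 0, 0, 0, 0, 0.8],
    [0, 0, 0, 0, 0, 0, 0.8],
    [0, 0, -0.015, 0, 0, 0, 0.8],
    [0, 0, -0.04, 0, 0, 0, 0.8],
    [0, 0, -0.08, 0, 0, 0, 0.8],
    [0, 0, -0.12, 0, 0, 0, 0.8]
  ]
}}

```text
time: 30.1
tool_pos: [666.0, 212.0, 103.1]
orientation: [0.32, 0.66, -0.562, 0.382]
wrist_force: [0.9, 0.7, -0.3]
gripper_width: 0.801
grasp_force: 0.0
```

>>> {"api": "move_arm", "payload": {
  "series": [
    [0, 0, -0.03, 0, 0, 0, 0.8],
    [0.02, 0, -0.06, 0, 0, 0, 0.8],
    [0.05, 0, -0.08, 0, 0, 0, 0.8],
    [0.08, 0, -0.1, 0, 0, 0, 0.8],
    [0.08, 0, -0.1, 0, 0, 0, 0.8],
    [0.08, 0, -0.1, 0, 0, 0, 0.8]
  ]
}}

```text
time: 30.7
tool_pos: [658.0, 257.1, 222.6]
orientation: [0.319, 0.66, -0.562, 0.382]
wrist_force: [0.4, -0.3, -1.6]
gripper_width: 0.796
grasp_force: 0.0
```

```bash
python3 - <<'E'
from drop import *
Rc,pc,st=cur(); print(st["time"],pc.round(),st["wrist_force"].round(1))
out=[]
for n_ in("side","scene"):
    f=cam(n_); C=cloud(f); t=T(C); z=C[...,2]; I=f["img"].astype(int)
    for nm,x0,col in(("drop",-99,0),("mid",-8,0),("newclear",83,1),("endclear",168,1)):
        m=(z>8)&(z<108)&((I.min(-1)>140) if col else (I[...,2]-I[...,0]>40))&(abs(t[...,0]-x0)<42)&(abs(t[...,1]+88)<45)
        print(n_,nm,m.sum(),np.percentile(t[m],[2,98],axis=0).round(1).tolist(),np.percentile(z[m],[1,99]).round())
    out.append(cv2.resize(f["img"][140:320,150:430],(400,257)))
f=cam("wrist"); out2=cv2.resize(f["img"],(400,300))
A=np.hstack(out); B=np.zeros((300,800,3),np.uint8); B[:,:400]=out2
cv2.imwrite("pics/end.png",np.vstack([A,B]))
E
```

```text
base in tool [-40.4  -2.7   2.9] neck in tool [ 0.867  0.001 -0.499]
30.7 [658. 257. 223.] [ 0.4 -0.3 -1.6]
side drop 203 [[-113.2, -102.2], [-90.0, -84.3]] [ 9. 54.]
side mid 1144 [[-43.0, -122.6], [7.2, -75.6]] [  9. 107.]
side newclear 1079 [[53.0, -116.3], [99.0, -71.6]] [  9. 105.]
side endclear 930 [[138.6, -115.8], [182.0, -72.3]] [ 10. 104.]
scene drop 230 [[-113.4, -103.2], [-92.3, -84.0]] [ 9. 56.]
scene mid 1321 [[-42.7, -123.8], [1.0, -73.0]] [  9. 107.]
scene newclear 1076 [[53.3, -117.4], [96.1, -73.4]] [  9. 104.]
scene endclear 999 [[138.8, -117.2], [181.4, -72.2]] [  9. 104.]
```

View pics/end.png

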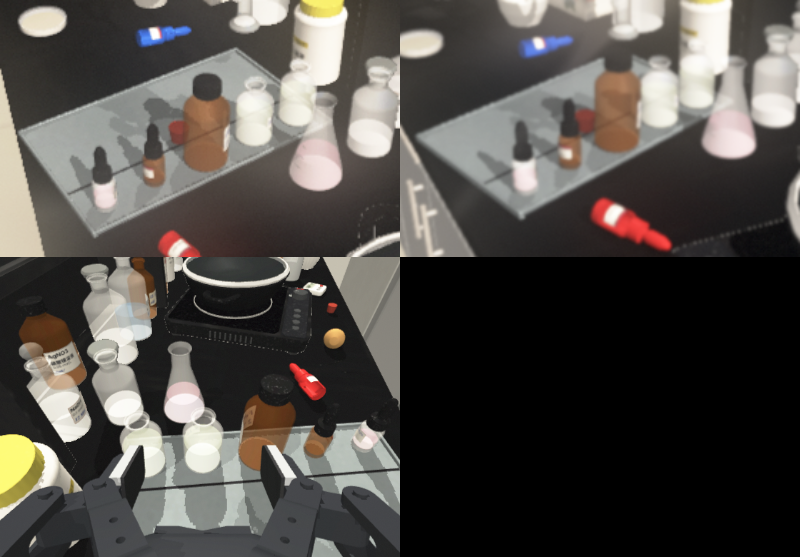

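All five bottles stand in the lane: the clear bottle at (254,110) and the dropper at (153,155) are upright in their own gaps. The bung, flask and neighbouring bottles haven't moved, and the arm touches nothing.

```bash
python3 -c "
from station import finish_job
print(finish_job())"
```

```text
the job is handed in; nothing more can be done
None
```

The job is handed in at about 31 s: the last camera check showed both bottles upright inside the lane, each beside the standing bottle of its own kind, with nothing else visibly moved.

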